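Pack the glass globe and hold the stop leg clamped at its mark

ROBOT

A 6-joint arm with a two-finger parallel gripper is mounted at the origin on the work surface. World frame = base frame: x ahead of the robot, y to its left, z up, the work surface at z = 0. Lengths are in m, angles in rad, forces in N, time in s.
With the tool pointing down it reaches from about 0.375 to 0.925 m from the base axis. Payload 5.7 kg.
Tool frame: the origin (TCP) lies at the very end of the fingers, on their centre line; the grasp point (between the pads) lies env.pinch_z behind it (env.pinch_z is the distance from the TCP to the grasp point, in m); z points along the fingers, y is the direction in which the jaws open and shut (so a half turn about z gives the same grasp; the last joint's range is limited). The gripper opens to 88 mm and grips with 3 to 60 N. Pads are 20 mm wide; open, the fingers measure 115 mm over their backs; the gripper's body (75 mm by 178 mm) begins 61 mm behind the grasp point.
Start: joints at [1.106, 0.359, 1.51, -0, 1.272, -0.115], TCP at [0.206, 0.564, 0.223] pointing down, gripper open.
Joint ranges: [-2.97, 2.97], [-1.01, 2.36], [0.21, 2.38], [-0.96, 4.11], [0.2, 2.71], [-2.98, 2.98]. Speed limits (rad/s): [2.39, 2.39, 3.14, 3.14, 3.14, 3.14].

INTERFACE

Orientations are given as a unit quaternion [x, y, z, w].
In Python, from bench import env gives the robot as it stands. The module is installed in compiled form; this text tells all that it offers.
- The arm moves only by the shell command python3 -m jog 'ROWS' [FORCE]. ROWS is JSON, a list of rows, each an object of numbers: "tx", "ty", "tz": the shift along the tool's x, y, z in m; "rx", "ry", "rz": the turn, a rotation vector about the tool's x, y, z in rad; "gripper": the opening, from -1 (shut) to 1 (fully open). A call has 1 to 5 rows; each row shifts and turns the commanded pose from where the row before left it, along the tool's axes as they then stand; what a row does not reach is not made up. A row lasts 1/10 s, in which the tool goes at most 50 mm and 8.59 degrees, less where a joint would pass 70% of its speed; a pose out of reach is approached as far as the arm can. A call is refused whole if a number of a shift passes 0.05 or a number of a turn 0.15, either way. A call with a gripper value outside its range is refused whole. The fingers move at their own pace and stop on an object; FORCE is the grip in N (left out, the last holds). Time passes only in rows, so rows that do not move let the fingers close. It gives the time, the measured TCP pose, the force and the opening at its end, in the units of the state.
- env.get_state(): the state, without advancing time (a new reading comes with each control period).
- env.grab_frame(name): name is "scene" or "top" or "wrist"; returns a dict with "frame" (480x640x3 uint8, blue, green, red), "fx", "fy", "cx", "cy" (pixels), "distortion" ([k1, k2, p1, p2, k3] as OpenCV has them; the pictures are not rectified), "cam_to_world" (4x4, takes a point from camera to world coordinates); the wrist camera has in their place "tool_from_camera" (4x4, takes a point from camera to tool coordinates, whose origin is the TCP and whose axes are the flange's). Camera axes: x right, y up, looking along -z (the intrinsics and any distortion apply to the point x, -y, -z); pixel columns grow to the right and rows downward; lengths in m; the calibration is good to about 2 mm. A picture is of the moment at which its call begins: read the wrist's pose just before it. There is no depth.
- env.sign_off(): hands the job in, once; it reports no verdict.
The state is a dict: "t": time; "q": joint angles; "joint_vel": joint speeds; "effort": joint torques, N m; "tcp_pos": TCP position; "ee_rot": TCP orientation; "contact_force": force on the tool from outside, world axes, zero at the start; "moment": the same for the moment, N m; "width": finger opening in m.
Only numpy, scipy, OpenCV 4.12 (cv2) and the standard library are available. Lean on these libraries where they do the work, as an engineer would, in place of code of your own. Each camera call takes 0.05 s, during which the arm holds its last target.

TASK

Lower the white glass globe gently into the deep plywood crate so that it sits in the collar on the crate's floor, and let go of it. Then take the upright post of the cam lever on the stop jig, pull the sprung leg out until its pointer is level with the mark clip, and only then fold the lever fully closed, keeping the leg on the mark all the while. Finish still gripping the lever post, leg on the mark and lever closed, because I nail the crate's batten against it next; do not disturb the other things on the bench.

Things in the scene. Friction and masses are not known exactly. Their poses are not given: they have to be found in the camera images.
- globe_center (a point): centre of the loose white opal-glass globe, a ball of diameter 64, 0.11 to 0.23 kg; it starts on a low cork ring (outer diameter 68, 10 tall, fixed to the bench), its centre 33 above the bench
- crate_in (a point): fixed open plywood crate, outside 145 x 145, walls 6 thick, rim 80 above the bench; a cardboard collar (outer diameter 68, hole diameter 44) is fixed in the middle of its floor. This point is the centre of the collar's top, 16 above the bench; a globe seated in the collar has its centre 23 above this point, 39 above the bench. x and y axes are parallel to the walls, z up
- leg_hinge (a point): a point on the upright axis of the cam lever's pivot, 88 above the bench, carried by the sliding leg of the stop jig. The jig is a fixed plywood board 330 x 90 with an aluminium rail; the leg (a steel carriage, a wooden bar with a steel stop plate at its end, all below 58 above the bench) slides on the rail along this point's +x axis, level; z is up. The axes do not turn with the lever
- lever_post (a point): middle of the upright round rubber grip post at the free end of the cam lever: diameter 16, from 58 to 118 above the bench, this point 88 above the bench and 70 from the pivot axis. The lever itself is a flat bar 16 wide whose top is 58 above the bench; the pivot's cam, diameter 32, rises to 66
- leg_pointer (a point): tip of the small pointer fin on the side of the leg's carriage; it moves with the leg, and lies level with the pivot axis along the leg (x), 35 to its -y side, 41 above the bench
- mark (a point): point on the upright fin of the small steel mark clip on the edge of the jig's board, beside the pointer's path, 41 above the bench (the fin ends 4 higher). Same axes as leg_hinge. The leg is on the mark when the pointer's tip and this point have the same x along the rail. The clip is fixed and lies 70 to 120 out from the leg's starting place
- leg (a joint): how far the leg is pulled out along +x of leg_hinge, in m: 0 (in, where it starts) to 0.15. A spring pulls it back in with 3 to 5 N, so it stays out only while held
- lever (a joint): angle of the cam lever in rad: 0 is fully closed (against its stop, the lever lying along the leg with its post on the leg's +x side); positive angles turn it anticlockwise from above, towards +y of leg_hinge. Starts 0.7 to 1.0 open, end stop at 1.3; it has slight friction (under 1 N at the post) and stays where it is left
- hammer: bystander: claw-type hammer with wooden handle, lying on the bench (mm); origin at its underside; leave it where it is
- batten: bystander: loose wooden batten 240 x 45 x 20, lying flat (mm); origin at its underside; leave it where it is
- nail_tin: bystander: round metal tin, diameter 64, 70 tall (mm); origin at its underside; leave it where it is
- candle_holder: bystander: bobbly clear glass candle holder, 68 wide, 100 tall (mm); origin at its underside; leave it where it is
- small_carton: bystander: white closed carton 90 x 110 x 100 (mm); origin at its underside; leave it where it is
- tape_pad: bystander: flat brown cardboard packet 100 x 75 x 30 (mm); origin at its underside; leave it where it is
Things that resemble listed ones, but are neither listed nor needed, are in the scene too. Leave any green or red look-alike of the part that bears globe_center alone.

How it is judged:
By the outcome, as a careful person would: the job done as asked, in the order asked, and still so for the second after the job is handed in, while the arm keeps its last pose, push and grip.
It also fails if it takes over 67 s, if anything falls off the work surface, if the arm or the gripper's body presses on something with over 40 N, if the wrist force passes 120 N, or if a joint passes its speed limit or range.

## Working session

There is one attempt and no reset: what is moved stays moved. The work goes in short steps, Python scripts to look and compute and a shell command to move; the robot and the scene stay as the last step left them, time stands still between calls to the robot, and variables do not carry over. Pictures are saved under pics/ and viewed, and the job is handed in when it is done.

```bash
mkdir -p pics
cat > h.py <<'E'
import numpy as np,cv2
from bench import env
from scipy.spatial.transform import Rotation as R
def grab(n,fn=None):
    s=env.get_state(); f=env.grab_frame(n)
    if fn: cv2.imwrite('pics/'+fn,f['frame'])
    if n=='wrist':
        T=np.eye(4);T[:3,:3]=R.from_quat(s['ee_rot']).as_matrix();T[:3,3]=s['tcp_pos']
        M=T@np.array(f['tool_from_camera'])
    else: M=np.array(f['cam_to_world'])
    return dict(M=M,K=np.array([[f['fx'],0,f['cx']],[0,f['fy'],f['cy']],[0,0,1]]),D=np.array(f['distortion'],float),im=f['frame'])
def ray(c,p):
    u=cv2.undistortPoints(np.array([[p]],float),c['K'],c['D'])[0,0]
    d=c['M'][:3,:3]@np.array([u[0],-u[1],-1]);return c['M'][:3,3],d/np.linalg.norm(d)
def onz(c,p,z):
    o,d=ray(c,p);return o+d*(z-o[2])/d[2]
def tri(cs,ps):
    A=np.zeros((3,3));b=np.zeros(3);L=[]
    for c,p in zip(cs,ps):
        o,d=ray(c,p);P=np.eye(3)-np.outer(d,d);A+=P;b+=P@o;L.append((P,o))
    x=np.linalg.solve(A,b);return x,[round(float(np.linalg.norm(P@(x-o)))*1000,1) for P,o in L]
def proj(c,X):
    p=np.linalg.inv(c['M'])@np.append(X,1);v=np.array([[p[0],-p[1],-p[2]]])
    return cv2.projectPoints(v,np.zeros(3),np.zeros(3),c['K'],c['D'])[0][0,0]
E
python3 - <<'E'
from h import *
np.set_printoptions(precision=4,suppress=True)
print(env.get_state(),env.pinch_z)
for n in ['scene','top','wrist']:
    c=grab(n,n+'0.png');print(n,c['M'][:3,3],c['D'],c['K'][0,0])
E
```

```text
{'t': 0.0, 'q': array([ 1.1059,  0.3595,  1.5114, -0.    ,  1.2725, -0.1151]), 'joint_vel': array([0.0003, 0.001 , 0.001 , 0.0006, 0.0009, 0.0007]), 'effort': array([ -0.0003, -51.5379, -27.0728,   0.0675,   0.0349,  -0.0001]), 'tcp_pos': array([0.2053, 0.563 , 0.2218]), 'ee_rot': array([ 0.174 ,  0.9847, -0.0009, -0.0003]), 'contact_force': array([ 0.2513, -0.6263, -0.1848]), 'moment': array([0.0295, 0.0118, 0.0482]), 'width': 0.08773254264825654} 0.0187
scene [ 1.0459 -0.7347  0.7379] [-0.032  0.     0.     0.     0.   ] 490.45650356404525
top [0.3382 0.0109 1.4524] [-0.149  0.     0.     0.     0.   ] 517.4550179313065
wrist [0.1268 0.5918 0.3839] [-0.04  0.    0.    0.    0.  ] 345.9503436637836
```

View pics/scene0.png

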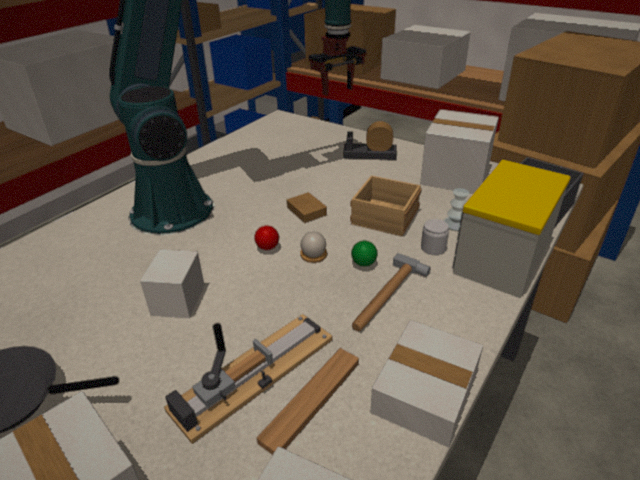

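View pics/top0.png

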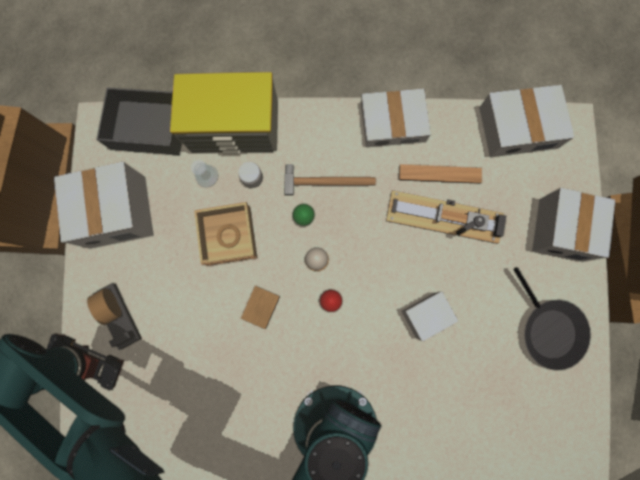

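View pics/wrist0.png

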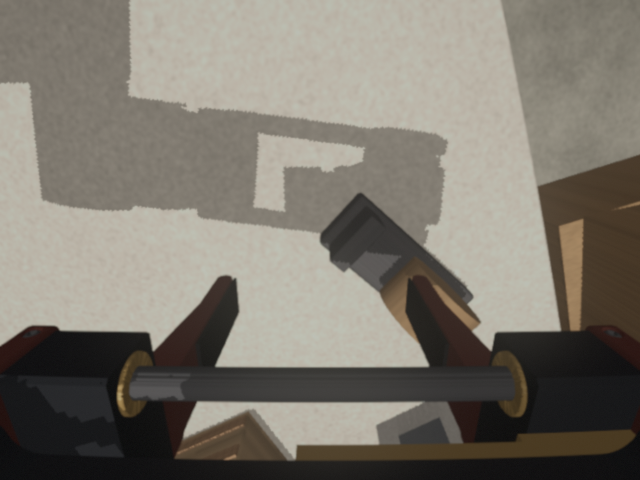

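Scene: globe (313,243) on cork ring, red and green look-alikes, crate (386,204), jig with the black spring block at (180,410), pivot ball near (211,380), post at (219,338), clip near (265,380). Top: globe (317,259), crate (228,234), jig pivot (479,222). Zooming in.

Run:
```python
from h import *
a=cv2.imread('pics/scene0.png')[305:445,150:350];b=cv2.imread('pics/top0.png')[180:250,380:520]
c=cv2.imread('pics/top0.png')[190:280,180:350]
cv2.imwrite('pics/z1.png',cv2.resize(a,None,fx=4,fy=4,interpolation=cv2.INTER_CUBIC))
cv2.imwrite('pics/z2.png',cv2.resize(b,None,fx=5.5,fy=5.5,interpolation=cv2.INTER_CUBIC))
cv2.imwrite('pics/z3.png',cv2.resize(c,None,fx=4.5,fy=4.5,interpolation=cv2.INTER_CUBIC))
```

```text
(no output)
```

View pics/z1.png

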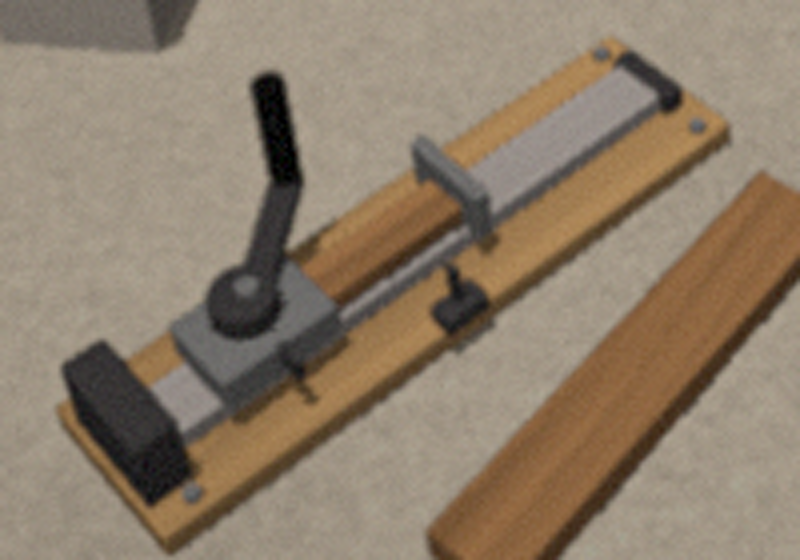

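View pics/z2.png

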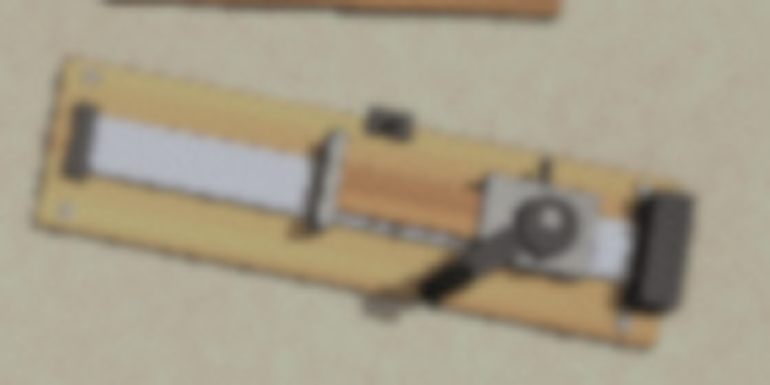

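View pics/z3.png

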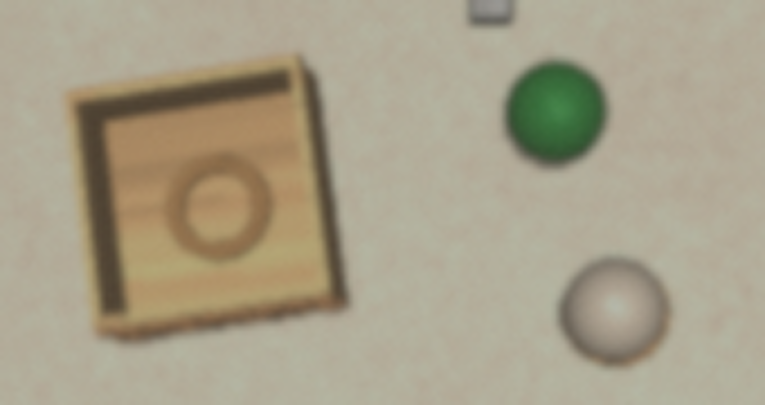

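Run:
```python
from h import *
np.set_printoptions(precision=4,suppress=True)
t=grab('top');s=grab('scene')
Z=lambda x,y,ox,oy,k:((x+.5)/k-.5+ox,(y+.5)/k-.5+oy)
z1=lambda x,y:Z(x,y,150,305,4);z2=lambda x,y:Z(x,y,380,180,5.5);z3=lambda x,y:Z(x,y,180,190,4.5)
# globe: mask
for n,c,r in (('t',t,(295,240,340,280)),('s',s,(296,228,330,262))):
    x0,y0,x1,y1=r;im=c['im'][y0:y1,x0:x1];h=cv2.cvtColor(im,cv2.COLOR_BGR2GRAY)
    g=cv2.resize(h,None,fx=6,fy=6,interpolation=cv2.INTER_CUBIC)
    C=cv2.HoughCircles(g,cv2.HOUGH_GRADIENT,1,100,param1=60,param2=15,minRadius=50,maxRadius=100);print(n,C)
    if C is not None:
        C=C[0,0];p=((C[0]+.5)/6-.5+x0,(C[1]+.5)/6-.5+y0);print(p,onz(c,p,.033));
        if n=='t':gp=p
        else: print('tri',tri([t,s],[gp,p]))
print('collar',onz(t,z3(219,206),.016))
cr=[onz(t,z3(*p),.08) for p in [(70,93),(298,55),(346,298),(100,330)]];print('crate',cr,np.mean(cr,0))
b=[onz(t,z2(*p),.012)[:2] for p in [(68,60),(690,190),(655,347),(35,222)]];print('board',b,np.linalg.norm(b[0]-b[1]),np.linalg.norm(b[1]-b[2]))
x=b[0]-b[1]+b[3]-b[2];print('ang',np.arctan2(x[1],x[0]))
print('screws',[onz(t,z2(*p),.014)[:2] for p in [(92,76),(65,209),(645,185),(624,324)]])
print('pointer',onz(t,z2(545,160),.041),onz(s,z1(290,350),.041))
print('clip',onz(t,z2(390,123),.045),onz(s,z1(452,267),.045),tri([t,s],[z2(390,123),z1(452,267)]))
print('post top',onz(t,z2(428,296),.118),onz(s,z1(267,79),.118),tri([t,s],[z2(428,296),z1(267,79)]))
print('cam',onz(t,z2(547,223),.066),onz(s,z1(245,292),.07))
```

```text
t None
s [[[104.5 128.5  88.2]]]
(np.float32(313.0), np.float32(249.0)) [0.4786 0.0355 0.033 ]Traceback (most recent call last):
  File "<stdin>", line 14, in <module>
NameError: name 'gp' is not defined. Did you mean: 'np'?
```

Run:
```python
from h import *
np.set_printoptions(precision=4,suppress=True)
t=grab('top');s=grab('scene')
Z=lambda x,y,ox,oy,k:((x+.5)/k-.5+ox,(y+.5)/k-.5+oy)
z1=lambda x,y:Z(x,y,150,305,4);z2=lambda x,y:Z(x,y,380,180,5.5);z3=lambda x,y:Z(x,y,180,190,4.5)
print('globe',onz(t,z3(614,311),.033),onz(s,(313,244),.033))
print('collar',onz(t,z3(219,206),.016))
cr=[onz(t,z3(*p),.08) for p in [(70,93),(298,55),(342,298),(100,330)]];print('crate',cr,np.mean(cr,0))
b=[onz(t,z2(*p),.012)[:2] for p in [(68,60),(690,190),(655,347),(35,222)]];print('board',b,np.linalg.norm(b[0]-b[1]),np.linalg.norm(b[1]-b[2]))
x=b[0]-b[1]+b[3]-b[2];print('ang',np.arctan2(x[1],x[0]))
print('screws',[onz(t,z2(*p),.014)[:2] for p in [(92,76),(65,209),(645,185),(624,324)]])
print('pointer',onz(t,z2(545,160),.041),onz(s,z1(290,350),.041))
print('clip',onz(t,z2(390,123),.045),onz(s,z1(452,267),.045),tri([t,s],[z2(390,123),z1(452,267)]))
print('post top',onz(t,z2(428,296),.118),onz(s,z1(267,79),.118),tri([t,s],[z2(428,296),z1(267,79)]))
print('cam',onz(t,z2(547,223),.066),onz(s,z1(245,292),.07))
```

```text
globe [0.4621 0.0552 0.033 ] [0.4667 0.0524 0.033 ]
collar [0.5287 0.3038 0.016 ]
crate [array([0.5891, 0.3844, 0.08  ]), array([0.6122, 0.2453, 0.08  ]), array([0.4652, 0.2154, 0.08  ]), array([0.4454, 0.3608, 0.08  ])] [0.528  0.3015 0.08  ]
board [array([ 0.659 , -0.1592]), array([ 0.5921, -0.4854]), array([ 0.5095, -0.4629]), array([ 0.5739, -0.1409])] 0.3329770226334511 0.08550935131394877
ang 1.3708426101373763
screws [array([ 0.6502, -0.1713]), array([ 0.5804, -0.1562]), array([ 0.5942, -0.4606]), array([ 0.5213, -0.4462])]
pointer [ 0.6021 -0.3998  0.041 ] [ 0.5931 -0.3979  0.041 ]
clip [ 0.62   -0.3191  0.045 ] [ 0.6246 -0.3264  0.045 ] (array([ 0.6208, -0.3215,  0.0376]), [0.9, 0.9])
post top [ 0.5214 -0.3177  0.118 ] [ 0.5331 -0.3348  0.118 ] (array([ 0.522 , -0.3233,  0.1025]), [2.3, 2.3])
cam [ 0.5654 -0.3923  0.066 ] [ 0.5751 -0.4009  0.07  ]
```

```bash
cat >> h.py <<'E'
def delta(tgt,yawy=None):
    s=env.get_state();M=R.from_quat(s['ee_rot']).as_matrix()
    d=M.T@(np.array(tgt)-s['tcp_pos']);ya=np.degrees(np.arctan2(M[1,1],M[0,1]))
    print('t',round(s['t'],2),'tcp',s['tcp_pos'].round(4),'tilt',M[:,2].round(4),'yawY',ya.round(2),'dTool mm',(d*1000).round(1),'F',s['contact_force'].round(2),'w',round(s['width'],4),'q',s['q'].round(2))
E
python3 -m jog '[{"rz":-0.128},{"rz":-0.128},{"rz":-0.128},{"rz":-0.127}]'; python3 -c "
from h import *
delta([.462,.055,.16])"
```

```text
t 0.35 tcp [0.2055 0.5635 0.2224] tilt [-2.e-04 -5.e-04 -1.e+00] yawY 69.96 dTool mm [-415.2 -389.8   62.6] F [-0.86 -0.64  0.16] w 0.0876 q [ 1.11  0.36  1.51  0.    1.27 -0.12]invalid input at $[0]: expected keys tx, ty, tz, rx, ry, rz, gripper
```

```bash
python3 -m jog '[{"tx":0,"ty":0,"tz":0,"rx":0,"ry":0,"rz":-0.128,"gripper":1},{"tx":0,"ty":0,"tz":0,"rx":0,"ry":0,"rz":-0.128,"gripper":1},{"tx":0,"ty":0,"tz":0,"rx":0,"ry":0,"rz":-0.128,"gripper":1},{"tx":0,"ty":0,"tz":0,"rx":0,"ry":0,"rz":-0.127,"gripper":1}]'; python3 -c "
from h import *
delta([.462,.055,.16])"
```

```text
t: 0.75
tcp_pos: [0.2056, 0.5636, 0.2226]
ee_rot: [-0.083, 0.997, -0.0, -0.0]
contact_force: [-0.5, -0.1, -0.4]
width: 0.0878
t 0.75 tcp [0.2056 0.5636 0.2226] tilt [-1.e-04 -2.e-04 -1.e+00] yawY 99.54 dTool mm [-168.6 -544.    62.7] F [-0.5  -0.14 -0.44] w 0.0878 q [ 1.11  0.36  1.51 -0.    1.27 -0.63]
```

```bash
python3 -m jog '[{"tx":-0.014,"ty":-0.045,"tz":0,"rx":0,"ry":0,"rz":0,"gripper":1},{"tx":-0.014,"ty":-0.045,"tz":0,"rx":0,"ry":0,"rz":0,"gripper":1},{"tx":-0.014,"ty":-0.045,"tz":0,"rx":0,"ry":0,"rz":0,"gripper":1},{"tx":-0.014,"ty":-0.045,"tz":0,"rx":0,"ry":0,"rz":0,"gripper":1},{"tx":-0.014,"ty":-0.045,"tz":0,"rx":0,"ry":0,"rz":0,"gripper":1}]'; python3 -m jog '[{"tx":-0.014,"ty":-0.045,"tz":0,"rx":0,"ry":0,"rz":0,"gripper":1},{"tx":-0.014,"ty":-0.045,"tz":0,"rx":0,"ry":0,"rz":0,"gripper":1},{"tx":-0.014,"ty":-0.045,"tz":0,"rx":0,"ry":0,"rz":0,"gripper":1},{"tx":-0.014,"ty":-0.045,"tz":0,"rx":0,"ry":0,"rz":0,"gripper":1},{"tx":-0.014,"ty":-0.045,"tz":0,"rx":0,"ry":0,"rz":0,"gripper":1}]';  python3 -c "
from h import *
delta([.462,.055,.16]);grab('wrist','w1.png')"
```

```text
t: 1.25
tcp_pos: [0.3113, 0.3512, 0.2228]
ee_rot: [-0.081, 0.997, 0.0, 0.0]
contact_force: [0.2, -0.0, -0.1]
width: 0.0875
t: 1.75
tcp_pos: [0.4167, 0.1402, 0.223]
ee_rot: [-0.081, 0.997, 0.0, 0.0]
contact_force: [0.5, 0.8, 0.6]
width: 0.0878
t 1.75 tcp [0.4167 0.1402 0.223 ] tilt [ 8.e-04  2.e-04 -1.e+00] yawY 99.24 dTool mm [-31.  -91.3  63. ] F [0.55 0.81 0.59] w 0.0878 q [ 0.17  0.12  1.84  0.    1.18 -1.56]
```

View pics/w1.png

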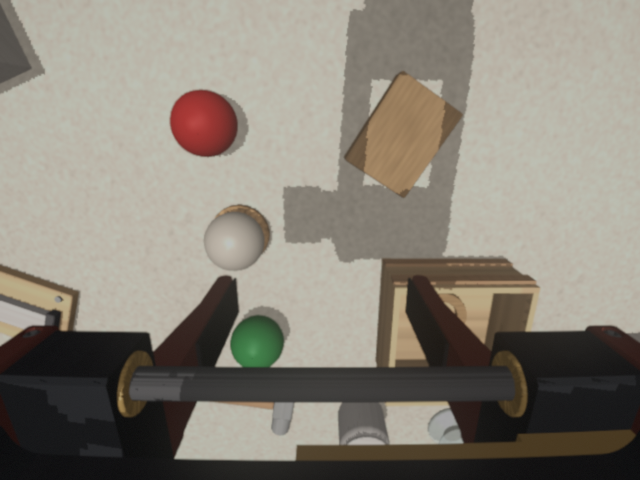

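Globe at (233,241), radius about 29 px; crate walls run parallel to the picture's axes, so the jaw yaw is aligned with the crate.

Run:
```python
from h import *
np.set_printoptions(precision=4,suppress=True)
c=grab('wrist');t=grab('top')
h=cv2.cvtColor(c['im'],cv2.COLOR_BGR2HSV);g=c['im'][...,2].astype(float)
C=cv2.HoughCircles(cv2.cvtColor(c['im'],cv2.COLOR_BGR2GRAY)[180:300,180:300],cv2.HOUGH_GRADIENT,1,100,param1=80,param2=12,minRadius=24,maxRadius=36);print(C)
for p in [(233,241)]+([C[0,0,:2]+180] if C is not None else []):
    print(onz(c,p,.033),tri([c,t],[p,(316.4,259.1)]))
delta([.464,.055,.16])
```

```text
[[[58.5 58.5 28.6]]]
[0.4697 0.0446 0.033 ] (array([0.4576, 0.0526, 0.0665]), [0.8, 0.8])
[0.4659 0.0502 0.033 ] (array([0.4596, 0.0537, 0.0502]), [0.0, 0.0])
t 1.9 tcp [0.4174 0.1397 0.2229] tilt [ 0.0008 -0.0002 -1.    ] yawY 98.92 dTool mm [-32.9 -90.9  62.9] F [-1.12 -0.07 -0.05] w 0.0878 q [ 0.17  0.12  1.84 -0.    1.18 -1.56]
```

```bash
python3 -m jog '[{"tx":-0.017,"ty":-0.045,"tz":0,"rx":0,"ry":0,"rz":0,"gripper":1},{"tx":-0.016,"ty":-0.045,"tz":0,"rx":0,"ry":0,"rz":0,"gripper":1},{"tx":0,"ty":0,"tz":0.03,"rx":0,"ry":0,"rz":0,"gripper":1},{"tx":0,"ty":0,"tz":0.03,"rx":0,"ry":0,"rz":0,"gripper":1},{"tx":0,"ty":0,"tz":0,"rx":0,"ry":0,"rz":0,"gripper":1}]';  python3 -c "
from h import *
delta([.464,.055,.16]);grab('wrist','w2.png')"
```

```text
t: 2.4
tcp_pos: [0.4597, 0.0594, 0.1597]
ee_rot: [-0.081, 0.997, 0.001, -0.004]
contact_force: [-0.4, 0.8, 0.0]
width: 0.0877
t 2.4 tcp [0.4597 0.0594 0.1597] tilt [-7.4e-03  5.0e-04 -1.0e+00] yawY 99.26 dTool mm [-3.5 -5.  -0.3] F [-0.42  0.81  0.01] w 0.0877 q [-0.02  0.24  1.87  0.    1.04 -1.75]
```

View pics/w2.png

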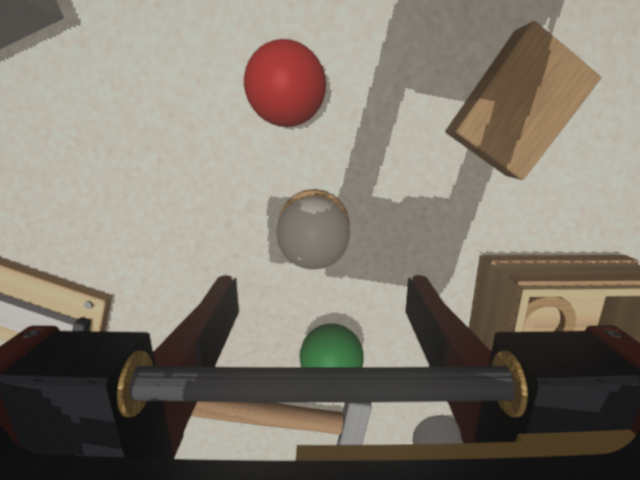

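Globe between edges x 277–350, bottom at 269, so centre ≈ (313.5,232).

Run:
```python
from h import *
np.set_printoptions(precision=4,suppress=True)
c=grab('wrist');t=grab('top');s=grab('scene')
print(c['M'][:3,3])
for p in [(313.5,232),(313.5,229)]: print(onz(c,p,.033),tri([c,t],[p,(316.4,259.1)]))
o=c['M'][:3,3]
# centre px from projecting candidate sphere silhouette
for X in ([.462,.0552,.033],[.465,.053,.033],[.468,.053,.033]):
    X=np.array(X);d=(X-o);D=np.linalg.norm(d);n=d/D
    u=np.cross(n,[0,0,1]);u/=np.linalg.norm(u);v=np.cross(n,u);r=.032
    cc=X-n*r*r/D;rr=r*np.sqrt(1-(r/D)**2)
    P=np.array([proj(c,cc+rr*(np.cos(a)*u+np.sin(a)*v)) for a in np.linspace(0,6.28,60)])
    print(X,P.min(0),P.max(0),'top',proj(t,X),'scene',proj(s,X))
delta([.464,.053,.06])
cv2.imwrite('pics/z4.png',cv2.resize(s['im'][220:270,280:350],None,fx=8,fy=8,interpolation=cv2.INTER_CUBIC))
```

```text
[0.3791 0.0459 0.3238]
[0.4661 0.0532 0.033 ] (array([0.459, 0.053, 0.057]), [0.5, 0.5])
[0.4634 0.0528 0.033 ] (array([0.46  , 0.0532, 0.0449]), [0.7, 0.7])
[0.462  0.0552 0.033 ] [279.7004 191.0368] [353.2607 264.6179] top [316.0414 258.7546] scene [312.1072 242.8278]
[0.465 0.053 0.033] [276.7312 194.0051] [350.1139 267.3728] top [316.8463 257.6702] scene [312.586  243.6537]
[0.468 0.053 0.033] [276.2986 197.378 ] [349.4717 270.5207] top [316.8521 256.5845] scene [313.5832 244.0429]
t 2.6 tcp [0.4638 0.0593 0.164 ] tilt [ 0.0019  0.     -1.    ] yawY 99.32 dTool mm [  1.   -6.2 104. ] F [-1.11 -0.32  0.89] w 0.0876 q [-0.02  0.24  1.86  0.    1.04 -1.75]
```

View pics/z4.png

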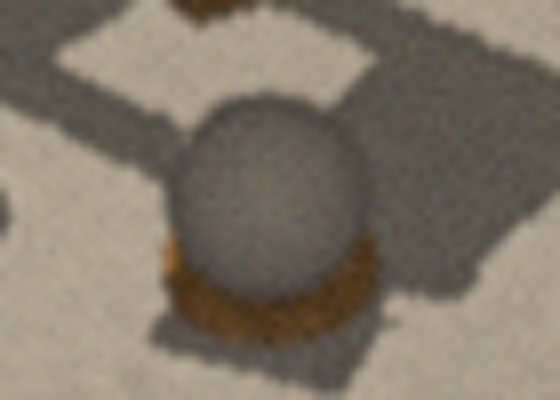

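Run:
```python
from h import *
np.set_printoptions(precision=4,suppress=True)
c=grab('wrist');delta([.4645,.0535,.06])
cv2.imwrite('pics/z5.png',cv2.resize(c['im'][170:290,250:370],None,fx=5,fy=5,interpolation=cv2.INTER_CUBIC))
```

```text
t 2.65 tcp [0.464  0.0592 0.1641] tilt [ 0.0025 -0.     -1.    ] yawY 99.31 dTool mm [  0.7  -5.6 104.1] F [ 0.27 -0.86  1.13] w 0.0877 q [-0.02  0.24  1.86  0.    1.04 -1.75]
```

View pics/z5.png

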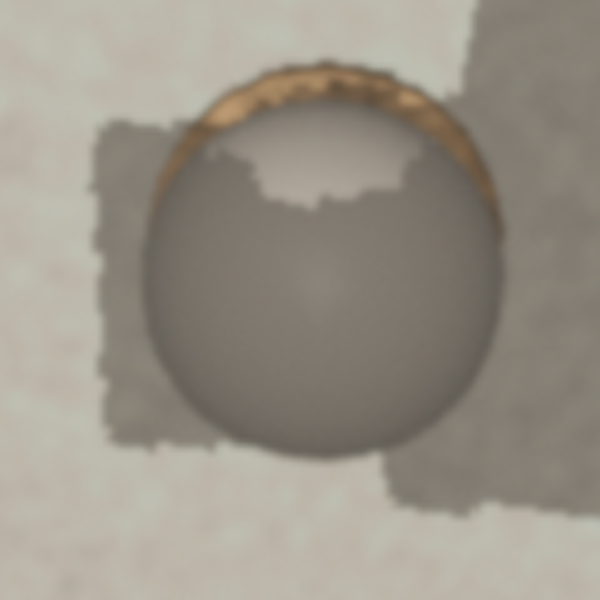

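```bash
python3 -m jog '[{"tx":0.003,"ty":-0.0055,"tz":0.02,"rx":0,"ry":0,"rz":0,"gripper":1},{"tx":0,"ty":0,"tz":0.04,"rx":0,"ry":0,"rz":0,"gripper":1},{"tx":0,"ty":0,"tz":0.025,"rx":0,"ry":0,"rz":0,"gripper":1},{"tx":0,"ty":0,"tz":0,"rx":0,"ry":0,"rz":0,"gripper":1},{"tx":0,"ty":0,"tz":0,"rx":0,"ry":0,"rz":0,"gripper":1}]';  python3 -c "
from h import *
grab('wrist','w3.png');delta([.462,.0537,.0145])"
```

```text
t: 3.15
tcp_pos: [0.4616, 0.0527, 0.0786]
ee_rot: [-0.081, 0.997, -0.0, 0.0]
contact_force: [0.2, -0.1, 0.4]
width: 0.0877
t 3.2 tcp [0.4623 0.0527 0.0792] tilt [ 2.4e-03 -2.0e-04 -1.0e+00] yawY 99.26 dTool mm [ 0.3  1.1 64.7] F [ 0.6  -0.23  0.92] w 0.088 q [-0.04  0.36  1.95 -0.    0.82 -1.77]
```

View pics/w3.png

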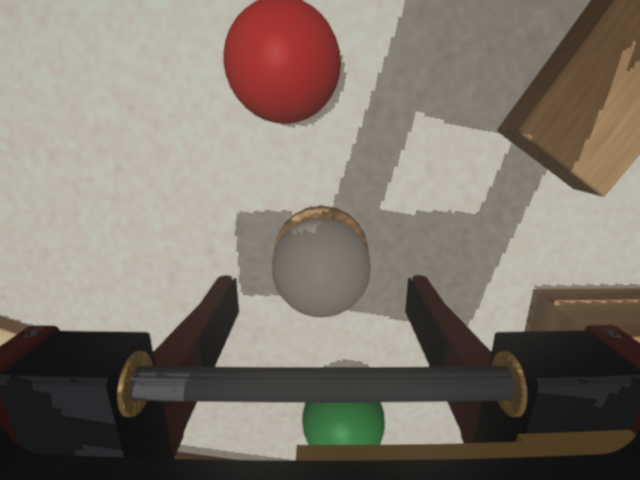

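Globe centre ≈ (321.5,267), laterally midway between the fingers (238 and 407).

```bash
python3 - <<'E'
from h import *
np.set_printoptions(precision=4,suppress=True)
c=grab('wrist');delta([.462,.0537,.0145]);print(onz(c,(321.5,266),.033))
E
python3 -m jog '[{"tx":0,"ty":0.001,"tz":0.03,"rx":0,"ry":0,"rz":0,"gripper":1},{"tx":0,"ty":0,"tz":0.02,"rx":0,"ry":0,"rz":0,"gripper":1},{"tx":0,"ty":0,"tz":0.0145,"rx":0,"ry":0,"rz":0,"gripper":1},{"tx":0,"ty":0,"tz":0,"rx":0,"ry":0,"rz":0,"gripper":1},{"tx":0,"ty":0,"tz":0,"rx":0,"ry":0,"rz":0,"gripper":1}]';  python3 -c "
from h import *
delta([.462,.0537,.0145])"
```

```text
t 3.25 tcp [0.4626 0.0526 0.0794] tilt [ 0.0032 -0.0002 -1.    ] yawY 99.26 dTool mm [ 0.6  1.2 64.9] F [0.35 0.49 0.08] w 0.0879 q [-0.04  0.36  1.95 -0.    0.82 -1.77]
[0.4651 0.0529 0.033 ]
t: 3.75
tcp_pos: [0.4619, 0.0535, 0.0143]
ee_rot: [-0.081, 0.997, -0.0, 0.001]
contact_force: [-0.3, -0.6, -0.0]
width: 0.0876
t 3.75 tcp [0.4619 0.0535 0.0143] tilt [ 1.7e-03 -2.0e-04 -1.0e+00] yawY 99.25 dTool mm [-0.2  0.2 -0.2] F [-0.31 -0.56 -0.01] w 0.0876 q [-0.03  0.48  2.   -0.    0.65 -1.77]
```

```bash
python3 -m jog '[{"tx":-0.0015,"ty":0,"tz":0,"rx":0,"ry":0,"rz":0,"gripper":-1},{"tx":0,"ty":0,"tz":0,"rx":0,"ry":0,"rz":0,"gripper":-1},{"tx":0,"ty":0,"tz":0,"rx":0,"ry":0,"rz":0,"gripper":-1},{"tx":0,"ty":0,"tz":0,"rx":0,"ry":0,"rz":0,"gripper":-1},{"tx":0,"ty":0,"tz":0,"rx":0,"ry":0,"rz":0,"gripper":-1}]' 12; python3 -m jog '[{"tx":0,"ty":0,"tz":-0.01,"rx":0,"ry":0,"rz":0,"gripper":-1},{"tx":0,"ty":0,"tz":-0.02,"rx":0,"ry":0,"rz":0,"gripper":-1},{"tx":0,"ty":0,"tz":-0.03,"rx":0,"ry":0,"rz":0,"gripper":-1},{"tx":0,"ty":0,"tz":-0.035,"rx":0,"ry":0,"rz":0,"gripper":-1},{"tx":0,"ty":0,"tz":-0.035,"rx":0,"ry":0,"rz":0,"gripper":-1}]'; python3 -c "
from h import *
delta([.5285,.3027,.15]);grab('wrist','w4.png')"
```

```text
t: 4.25
tcp_pos: [0.4633, 0.0529, 0.0139]
ee_rot: [-0.081, 0.997, -0.001, 0.001]
contact_force: [-0.1, -5.3, 5.1]
width: 0.0633
t: 4.75
tcp_pos: [0.4613, 0.0539, 0.1447]
ee_rot: [-0.08, 0.997, 0.0, -0.001]
contact_force: [0.7, 0.4, -2.2]
width: 0.0633
t 4.75 tcp [0.4613 0.0539 0.1447] tilt [-1.3e-03  2.0e-04 -1.0e+00] yawY 99.23 dTool mm [-106.2  234.8   -5.3] F [ 0.65  0.41 -2.16] w 0.0633 q [-0.03  0.26  1.89  0.    0.99 -1.76]
```

View pics/w4.png

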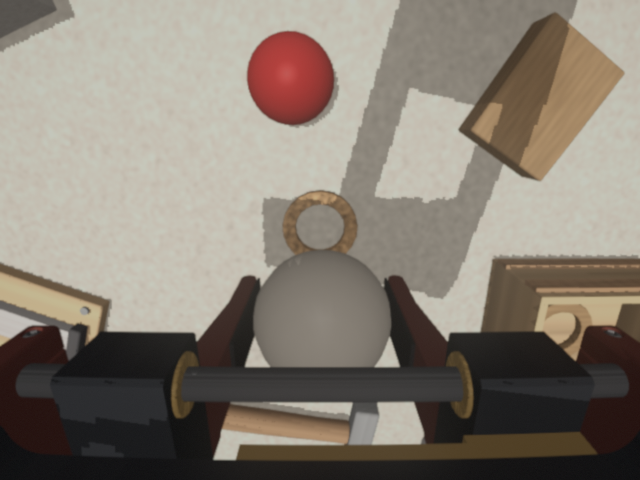

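Globe is held (63 mm); ring is empty at (320,225). Moving toward the crate.

```bash
python3 -m jog '[{"tx":-0.008,"ty":0.015,"tz":-0.005,"rx":0,"ry":0,"rz":0,"gripper":-1},{"tx":-0.015,"ty":0.032,"tz":0,"rx":0,"ry":0,"rz":0,"gripper":-1},{"tx":-0.015,"ty":0.036,"tz":0,"rx":0,"ry":0,"rz":0,"gripper":-1},{"tx":-0.015,"ty":0.036,"tz":0,"rx":0,"ry":0,"rz":0,"gripper":-1},{"tx":-0.008,"ty":0.036,"tz":0,"rx":0,"ry":0,"rz":0,"gripper":-1}]'; python3 -m jog '[{"tx":0,"ty":0.025,"tz":0,"rx":0,"ry":0,"rz":0,"gripper":-1},{"tx":0,"ty":0.01,"tz":0,"rx":0,"ry":0,"rz":0,"gripper":-1},{"tx":0,"ty":0,"tz":0,"rx":0,"ry":0,"rz":0,"gripper":-1},{"tx":0,"ty":0,"tz":0,"rx":0,"ry":0,"rz":0,"gripper":-1}]'; python3 -c "
from h import *
delta([.5285,.3027,.15]);grab('wrist','w5.png')"
```

```text
t: 5.3
tcp_pos: [0.4981, 0.2182, 0.1486]
ee_rot: [-0.08, 0.997, 0.0, 0.0]
contact_force: [1.5, 0.1, -2.1]
width: 0.0635
t: 5.7
tcp_pos: [0.4916, 0.2502, 0.1481]
ee_rot: [-0.081, 0.997, -0.0, -0.0]
contact_force: [-0.4, 0.8, -2.1]
width: 0.0633
t 5.7 tcp [0.4916 0.2502 0.1481] tilt [-6.e-04 -9.e-04 -1.e+00] yawY 99.25 dTool mm [-44.9  45.9  -2. ] F [-0.37  0.79 -2.12] w 0.0633 q [ 0.35  0.37  1.7  -0.    1.07 -1.39]
```

View pics/w5.png

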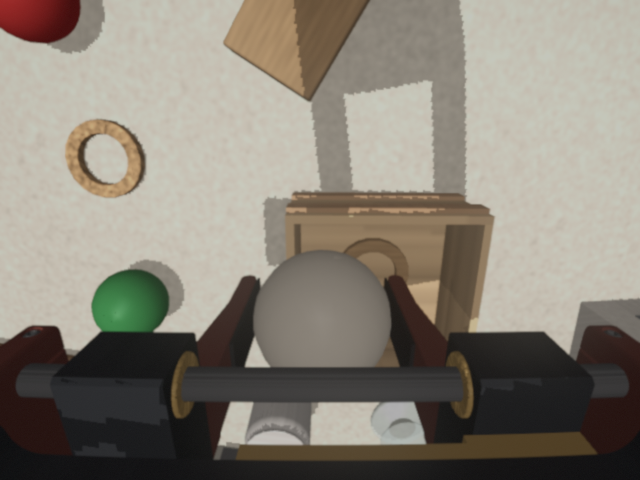

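Run:
```python
from h import *
np.set_printoptions(precision=4,suppress=True)
c=grab('wrist');delta([.5285,.3027,.15])
print('rim',onz(c,(287,211),.08),onz(c,(494,213),.08), onz(c,(375,271),.016))
cv2.imwrite('pics/z6.png',cv2.resize(c['im'][180:350,230:510],None,fx=2.8,fy=2.8,interpolation=cv2.INTER_CUBIC))
for X in ([.5285,.3027,.016],):
  P=np.array([proj(c,np.array(X)+.034*np.array([np.cos(a),np.sin(a),0])) for a in np.linspace(0,6.28,60)]);print(P.min(0),P.max(0))
```

```text
t 5.8 tcp [0.4919 0.2498 0.1482] tilt [-0.0004 -0.0007 -1.    ] yawY 99.18 dTool mm [-44.6  46.4  -1.9] F [ 0.2  -0.31 -1.35] w 0.0633 q [ 0.34  0.37  1.7  -0.    1.07 -1.39]
rim [0.4672 0.2218 0.08  ] [0.4455 0.3627 0.08  ] [0.5266 0.3052 0.016 ]
[335.1237 237.4495] [408.6928 305.229 ]
```

View pics/z6.png

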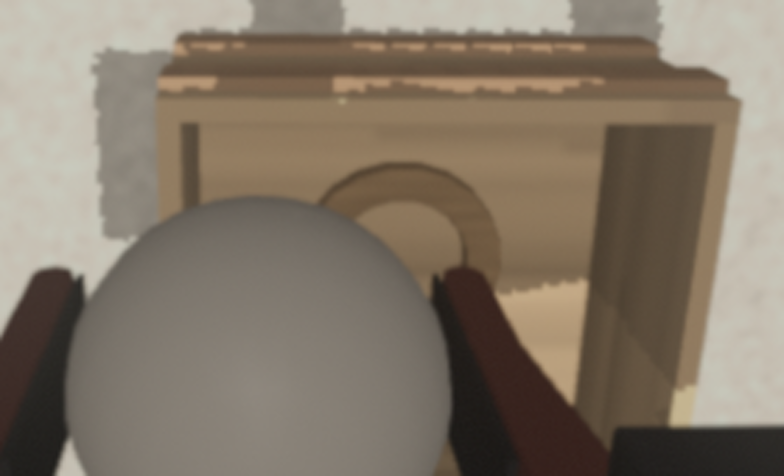

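```bash
python3 -m jog '[{"tx":-0.015,"ty":0.015,"tz":0,"rx":0,"ry":0,"rz":0,"gripper":-1},{"tx":-0.0175,"ty":0.018,"tz":0,"rx":0,"ry":0,"rz":0,"gripper":-1},{"tx":-0.012,"ty":0.014,"tz":0,"rx":0,"ry":0,"rz":0,"gripper":-1},{"tx":0,"ty":0,"tz":0,"rx":0,"ry":0,"rz":0,"gripper":-1},{"tx":0,"ty":0,"tz":0,"rx":0,"ry":0,"rz":0,"gripper":-1}]'; python3 -c "
from h import *
delta([.5285,.3033,.02])"
```

```text
t: 6.3
tcp_pos: [0.5281, 0.3033, 0.1478]
ee_rot: [-0.08, 0.997, -0.0, -0.001]
contact_force: [-0.6, 0.5, -1.8]
width: 0.0636
t 6.3 tcp [0.5281 0.3033 0.1478] tilt [-0.001 -0.001 -1.   ] yawY 99.2 dTool mm [ -0.5  -0.  127.8] F [-0.64  0.52 -1.81] w 0.0636 q [ 0.41  0.45  1.57 -0.    1.12 -1.32]
```

```bash
python3 -m jog '[{"tx":0,"ty":0,"tz":0.02,"rx":0,"ry":0,"rz":0,"gripper":-1},{"tx":0,"ty":0,"tz":0.03,"rx":0,"ry":0,"rz":0,"gripper":-1},{"tx":0,"ty":0,"tz":0.03,"rx":0,"ry":0,"rz":0,"gripper":-1},{"tx":0,"ty":0,"tz":0.02,"rx":0,"ry":0,"rz":0,"gripper":-1},{"tx":0,"ty":0,"tz":0.01,"rx":0,"ry":0,"rz":0,"gripper":-1}]'; python3 -m jog '[{"tx":0,"ty":0,"tz":0.005,"rx":0,"ry":0,"rz":0,"gripper":-1},{"tx":0,"ty":0,"tz":0.004,"rx":0,"ry":0,"rz":0,"gripper":-1},{"tx":0,"ty":0,"tz":0,"rx":0,"ry":0,"rz":0,"gripper":-1}]'; python3 -c "
from h import *
delta([.5285,.3033,.02])"
```

```text
t: 6.8
tcp_pos: [0.5263, 0.3025, 0.0362]
ee_rot: [-0.08, 0.997, -0.001, -0.002]
contact_force: [0.1, 0.4, -2.0]
width: 0.0632
t: 7.1
tcp_pos: [0.5287, 0.3045, 0.0296]
ee_rot: [-0.08, 0.997, 0.0, 0.0]
contact_force: [-0.3, -0.0, -0.7]
width: 0.0634
t 7.1 tcp [0.5287 0.3045 0.0296] tilt [ 6.e-04  2.e-04 -1.e+00] yawY 99.23 dTool mm [ 0.4 -1.2  9.6] F [-0.28 -0.04 -0.65] w 0.0634 q [ 0.41  0.59  1.66 -0.    0.88 -1.32]
```

```bash
python3 -m jog '[{"tx":0,"ty":-0.001,"tz":0.002,"rx":0,"ry":0,"rz":0,"gripper":-1},{"tx":0,"ty":0,"tz":0.002,"rx":0,"ry":0,"rz":0,"gripper":-1},{"tx":0,"ty":0,"tz":0,"rx":0,"ry":0,"rz":0,"gripper":-1}]'; python3 -m jog '[{"tx":0,"ty":0,"tz":0.002,"rx":0,"ry":0,"rz":0,"gripper":-1},{"tx":0,"ty":0,"tz":0.0015,"rx":0,"ry":0,"rz":0,"gripper":-1},{"tx":0,"ty":0,"tz":0,"rx":0,"ry":0,"rz":0,"gripper":-1}]'; python3 -c "
from h import *
delta([.5285,.3033,.02])"
```

```text
t: 7.4
tcp_pos: [0.5286, 0.3036, 0.0253]
ee_rot: [-0.081, 0.997, 0.0, 0.0]
contact_force: [-0.6, -0.3, -2.0]
width: 0.0634
t: 7.7
tcp_pos: [0.5283, 0.3035, 0.0214]
ee_rot: [-0.081, 0.997, -0.0, -0.0]
contact_force: [0.8, 0.0, -1.0]
width: 0.0635
t 7.7 tcp [0.5283 0.3035 0.0214] tilt [-5.e-04 -3.e-04 -1.e+00] yawY 99.24 dTool mm [-0.1 -0.3  1.4] F [ 0.82  0.02 -1.04] w 0.0635 q [ 0.41  0.61  1.67 -0.    0.87 -1.32]
```

```bash
python3 -m jog '[{"tx":0,"ty":0,"tz":0.001,"rx":0,"ry":0,"rz":0,"gripper":-1},{"tx":0,"ty":0,"tz":0.0005,"rx":0,"ry":0,"rz":0,"gripper":-1},{"tx":0,"ty":0,"tz":0,"rx":0,"ry":0,"rz":0,"gripper":-1}]'; python3 -c "
from h import *
delta([.5285,.3033,.02])"
```

```text
t: 8.0
tcp_pos: [0.5286, 0.3036, 0.0202]
ee_rot: [-0.081, 0.997, -0.0, 0.0]
contact_force: [0.5, -0.5, -0.8]
width: 0.0634
t 8.0 tcp [0.5286 0.3036 0.0202] tilt [ 1.e-04 -1.e-04 -1.e+00] yawY 99.24 dTool mm [ 0.2 -0.3  0.2] F [ 0.54 -0.53 -0.83] w 0.0634 q [ 0.41  0.61  1.67 -0.    0.86 -1.32]
```

```bash
python3 -m jog '[{"tx":0,"ty":0,"tz":0.001,"rx":0,"ry":0,"rz":0,"gripper":-1},{"tx":0,"ty":0,"tz":0,"rx":0,"ry":0,"rz":0,"gripper":-1},{"tx":0,"ty":0,"tz":0,"rx":0,"ry":0,"rz":0,"gripper":-1}]'; python3 -c "
from h import *
delta([.5285,.3033,.02])"
```

```text
t: 8.3
tcp_pos: [0.5287, 0.3036, 0.0198]
ee_rot: [-0.081, 0.997, 0.0, 0.0]
contact_force: [-1.4, -0.9, 6.6]
width: 0.0635
t 8.3 tcp [0.5287 0.3036 0.0198] tilt [ 5.e-04  1.e-04 -1.e+00] yawY 99.24 dTool mm [ 0.3 -0.3 -0.2] F [-1.44 -0.91  6.61] w 0.0635 q [ 0.41  0.61  1.67 -0.    0.86 -1.32]
```

```bash
python3 -m jog '[{"tx":0,"ty":0,"tz":-0.0005,"rx":0,"ry":0,"rz":0,"gripper":0.7},{"tx":0,"ty":0,"tz":0,"rx":0,"ry":0,"rz":0,"gripper":0.75},{"tx":0,"ty":0,"tz":0,"rx":0,"ry":0,"rz":0,"gripper":0.75},{"tx":0,"ty":0,"tz":0,"rx":0,"ry":0,"rz":0,"gripper":0.75}]'; python3 -c "
from h import *
delta([.5285,.3033,.02]);grab('wrist','w6.png')"
```

```text
t: 8.7
tcp_pos: [0.5285, 0.3036, 0.0195]
ee_rot: [-0.081, 0.997, -0.0, -0.0]
contact_force: [0.7, -0.2, 0.1]
width: 0.0768
t 8.7 tcp [0.5285 0.3036 0.0195] tilt [-2.e-04 -1.e-04 -1.e+00] yawY 99.24 dTool mm [ 0.  -0.3 -0.5] F [ 0.71 -0.24  0.14] w 0.0768 q [ 0.41  0.61  1.67 -0.    0.86 -1.32]
```

View pics/w6.png

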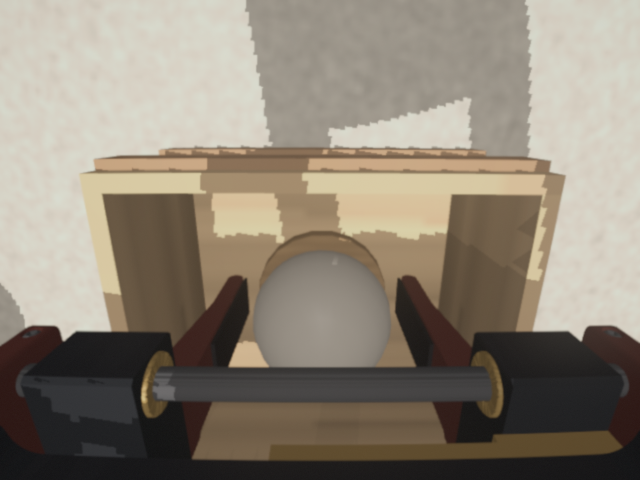

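Globe sits centred in the collar, both fingers clear. Lift out and go to view the jig.

```bash
python3 -m jog '[{"tx":0,"ty":0,"tz":-0.015,"rx":0,"ry":0,"rz":0,"gripper":0.75},{"tx":0,"ty":0,"tz":-0.035,"rx":0,"ry":0,"rz":0,"gripper":0.75},{"tx":0,"ty":0,"tz":-0.045,"rx":0,"ry":0,"rz":0,"gripper":0.75},{"tx":0,"ty":0,"tz":-0.045,"rx":0,"ry":0,"rz":0,"gripper":0.75},{"tx":0,"ty":0,"tz":-0.04,"rx":0,"ry":0,"rz":0,"gripper":0.75}]';python3 -m jog '[{"tx":0.002,"ty":-0.03,"tz":0,"rx":0,"ry":0,"rz":0,"gripper":0.6},{"tx":0.002,"ty":-0.045,"tz":0,"rx":0,"ry":0,"rz":0,"gripper":0.5},{"tx":0.002,"ty":-0.045,"tz":0,"rx":0,"ry":0,"rz":0,"gripper":0.4},{"tx":0.002,"ty":-0.045,"tz":0,"rx":0,"ry":0,"rz":0,"gripper":0.3},{"tx":0.002,"ty":-0.045,"tz":0,"rx":0,"ry":0,"rz":0,"gripper":0.2}]';python3 -m jog '[{"tx":0.002,"ty":-0.045,"tz":0,"rx":0,"ry":0,"rz":0,"gripper":0.1},{"tx":0.002,"ty":-0.045,"tz":0,"rx":0,"ry":0,"rz":0,"gripper":0.1},{"tx":0.002,"ty":-0.045,"tz":0,"rx":0,"ry":0,"rz":0,"gripper":0.1},{"tx":0.002,"ty":-0.045,"tz":0,"rx":0,"ry":0,"rz":0,"gripper":0.1},{"tx":0.002,"ty":-0.045,"tz":0,"rx":0,"ry":0,"rz":0,"gripper":0.1}]'; python3 -c "
from h import *
delta([.61,-.36,.2]);grab('top','t2.png');grab('scene','s2.png')"
```

```text
t: 9.25
tcp_pos: [0.5287, 0.3037, 0.2031]
ee_rot: [-0.081, 0.997, 0.0, 0.001]
contact_force: [1.0, 0.2, 0.4]
width: 0.0769
t: 9.75
tcp_pos: [0.5524, 0.0931, 0.201]
ee_rot: [-0.081, 0.997, -0.0, 0.001]
contact_force: [0.7, -0.4, 0.4]
width: 0.0539
t: 10.25
tcp_pos: [0.5786, -0.1308, 0.201]
ee_rot: [-0.08, 0.997, -0.0, 0.001]
contact_force: [0.9, -0.0, 0.9]
width: 0.0486
t 10.25 tcp [ 0.5786 -0.1308  0.201 ] tilt [ 1.1e-03 -4.0e-04 -1.0e+00] yawY 99.23 dTool mm [   5.8 -231.2    1.1] F [ 0.89 -0.04  0.9 ] w 0.0486 q [-0.34  0.37  1.55  0.    1.22 -2.07]
```

View pics/t2.png

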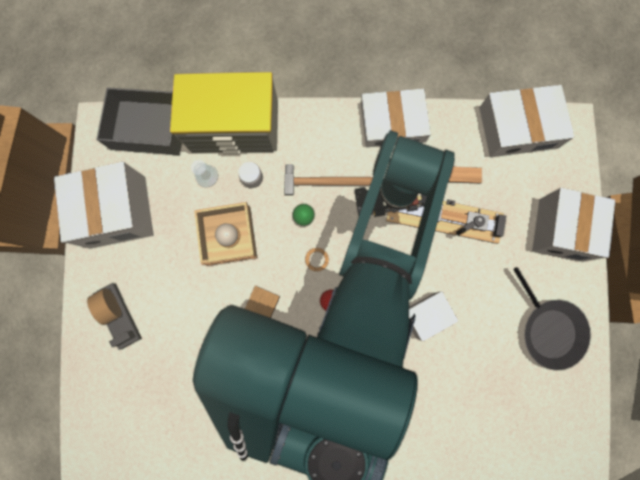

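View pics/s2.png

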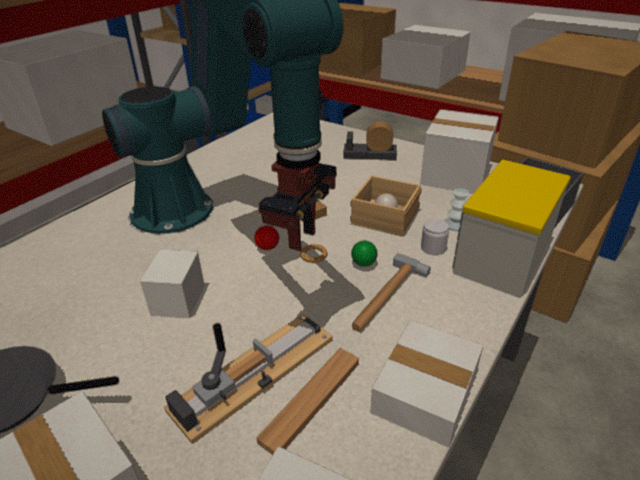

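The globe is seated in the crate (top (227,235)); bystanders unmoved. Continue to a viewing pose over the jig.

```bash
python3 -m jog '[{"tx":0.001,"ty":-0.045,"tz":0,"rx":0,"ry":0,"rz":0,"gripper":0.1},{"tx":0.001,"ty":-0.045,"tz":0,"rx":0,"ry":0,"rz":0,"gripper":0.1},{"tx":0.001,"ty":-0.045,"tz":0,"rx":0,"ry":0,"rz":0,"gripper":0.1},{"tx":0.001,"ty":-0.045,"tz":0,"rx":0,"ry":0,"rz":0,"gripper":0.1},{"tx":0.001,"ty":-0.04,"tz":0,"rx":0,"ry":0,"rz":0,"gripper":0.1}]';python3 -m jog '[{"tx":0,"ty":-0.01,"tz":0,"rx":0,"ry":0,"rz":0,"gripper":0.1},{"tx":0,"ty":0,"tz":0,"rx":0,"ry":0,"rz":0,"gripper":0.1},{"tx":0,"ty":0,"tz":0,"rx":0,"ry":0,"rz":0,"gripper":0.1},{"tx":0,"ty":0,"tz":0,"rx":0,"ry":0,"rz":0,"gripper":0.1}]'; python3 -c "
from h import *
delta([.61,-.36,.2]);grab('wrist','w7.png');delta([.61,-.36,.2])"
```

```text
t: 10.85
tcp_pos: [0.6092, -0.3482, 0.2007]
ee_rot: [-0.081, 0.997, -0.0, 0.0]
contact_force: [-0.3, 0.4, -0.5]
width: 0.0485
t: 11.25
tcp_pos: [0.6105, -0.3545, 0.2]
ee_rot: [-0.081, 0.997, 0.0, -0.0]
contact_force: [-0.5, 0.3, 0.6]
width: 0.0484
t 11.25 tcp [ 0.6105 -0.3545  0.2   ] tilt [-5.e-04  9.e-04 -1.e+00] yawY 99.33 dTool mm [ 1.4 -5.3 -0. ] F [-0.48  0.28  0.64] w 0.0484 q [-0.62  0.53  1.28  0.    1.33 -2.36]
t 11.3 tcp [ 0.6106 -0.3547  0.2   ] tilt [-3.e-04  5.e-04 -1.e+00] yawY 99.33 dTool mm [ 1.4 -5.1  0. ] F [0.28 0.18 1.12] w 0.0486 q [-0.62  0.53  1.28  0.    1.33 -2.36]
```

View pics/w7.png

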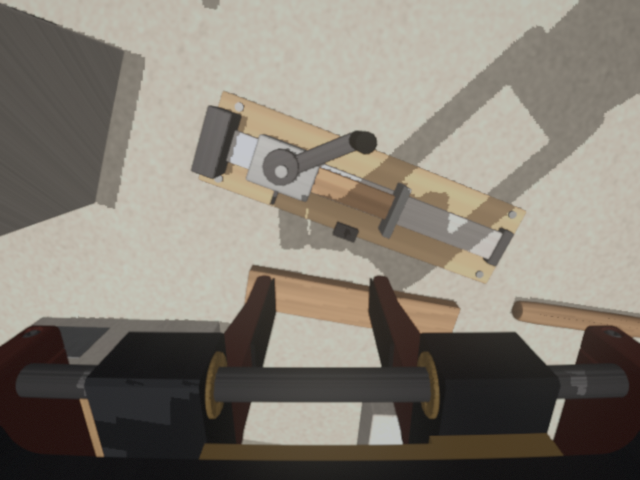

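Run:
```python
import cv2
a=cv2.imread('pics/w7.png')
cv2.imwrite('pics/z7.png',cv2.resize(a[120:250,230:400],None,fx=4.5,fy=4.5,interpolation=cv2.INTER_CUBIC))
```

```text
(no output)
```

View pics/z7.png

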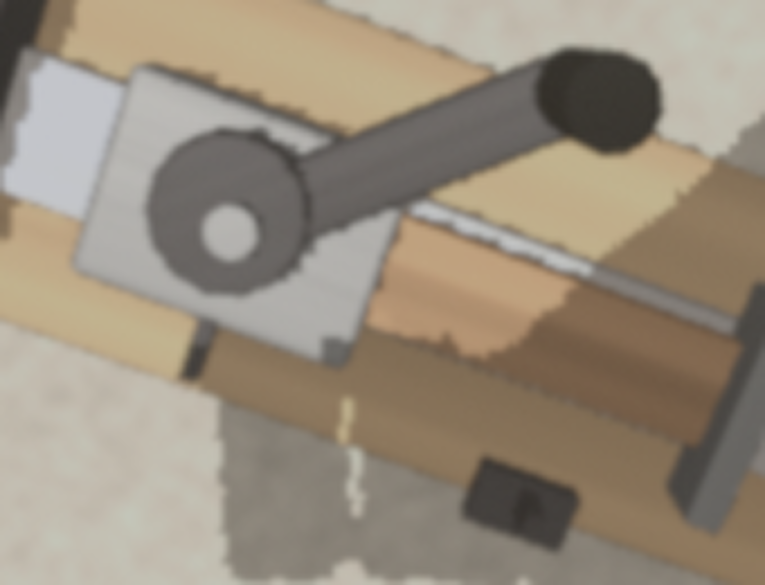

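```bash
python3 -m jog '[{"tx":-0.025,"ty":-0.002,"tz":0.01,"rx":0,"ry":0,"rz":0,"gripper":0.1},{"tx":-0.025,"ty":-0.004,"tz":0.03,"rx":0,"ry":0,"rz":0,"gripper":0.1},{"tx":0,"ty":0,"tz":0.03,"rx":0,"ry":0,"rz":0,"gripper":0.1},{"tx":0,"ty":0,"tz":0,"rx":0,"ry":0,"rz":0,"gripper":0.1},{"tx":0,"ty":0,"tz":0,"rx":0,"ry":0,"rz":0,"gripper":0.1}]'; python3 -c "
from h import *
c=grab('wrist','w8.png');delta([.61,-.36,.2]);np.savez('w8.npz',**c)
cv2.imwrite('pics/z8.png',cv2.resize(c['im'][60:330,150:510],None,fx=2.2,fy=2.2,interpolation=cv2.INTER_CUBIC))"
```

```text
t: 11.8
tcp_pos: [0.6604, -0.3534, 0.1296]
ee_rot: [-0.081, 0.997, 0.001, -0.001]
contact_force: [0.1, -0.6, 0.4]
width: 0.0482
t 11.85 tcp [ 0.6612 -0.3543  0.1311] tilt [ 6.e-04 -6.e-04 -1.e+00] yawY 99.27 dTool mm [ 51.4   2.6 -69. ] F [ 0.26 -1.5   0.46] w 0.0483 q [-0.58  0.65  1.24 -0.    1.25 -2.32]
```

View pics/w8.png

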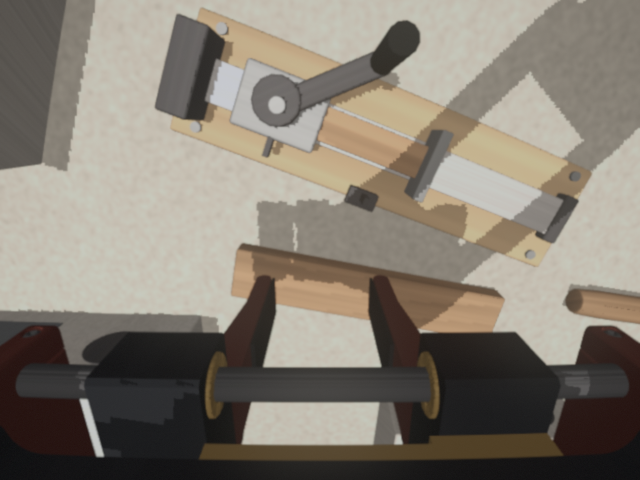

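View pics/z8.png

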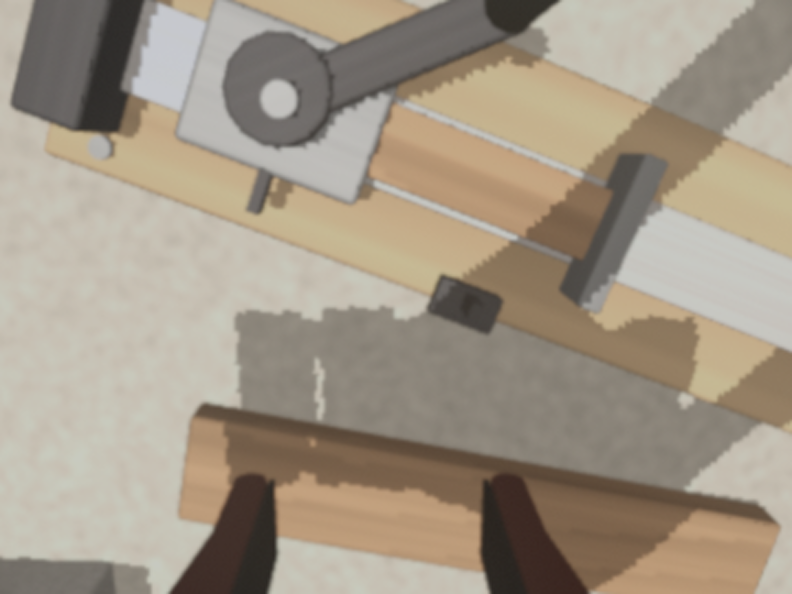

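Run:
```python
import cv2,numpy as np
a=cv2.imread('pics/w8.png')
b=cv2.resize(a[175:220,330:390],None,fx=12,fy=12,interpolation=cv2.INTER_CUBIC).astype(float)
cv2.imwrite('pics/z9.png',np.clip(b*2.5-40,0,255).astype(np.uint8))
b=cv2.resize(a[130:165,245:300],None,fx=12,fy=12,interpolation=cv2.INTER_CUBIC)
cv2.imwrite('pics/z10.png',b)
```

```text
(no output)
```

View pics/z9.png

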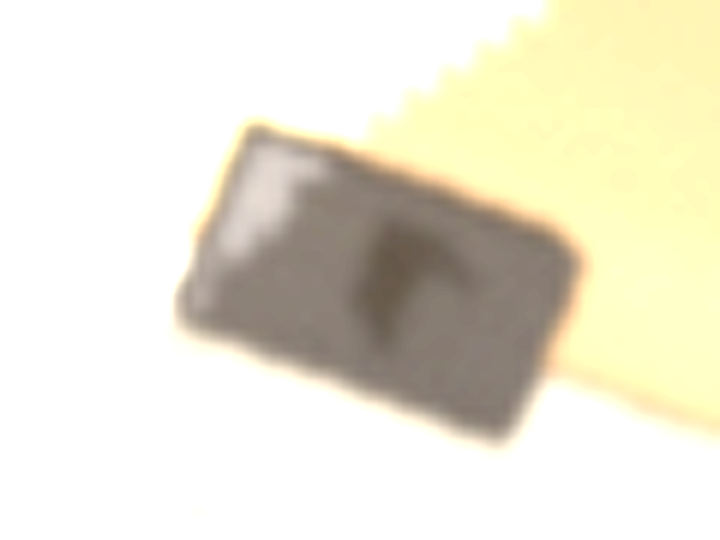

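View pics/z10.png

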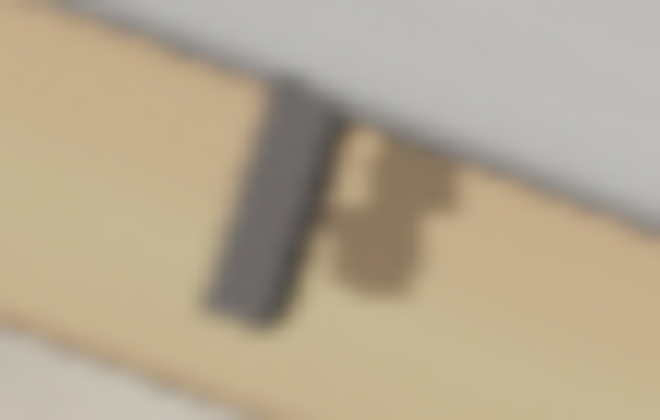

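```bash
python3 -m jog '[{"tx":0,"ty":0.02,"tz":0,"rx":0,"ry":0,"rz":0,"gripper":0.1},{"tx":0,"ty":0.03,"tz":0,"rx":0,"ry":0,"rz":0,"gripper":0.1},{"tx":0,"ty":0.01,"tz":0,"rx":0,"ry":0,"rz":0,"gripper":0.1},{"tx":0,"ty":0,"tz":0,"rx":0,"ry":0,"rz":0,"gripper":0.1},{"tx":0,"ty":0,"tz":0,"rx":0,"ry":0,"rz":0,"gripper":0.1}]'; python3 -c "
from h import *
c=grab('wrist','w9.png');delta([.61,-.36,.2]);np.savez('w9.npz',**c)
b=cv2.resize(c['im'][100:290,150:410],None,fx=3,fy=3,interpolation=cv2.INTER_CUBIC).astype(float)
cv2.imwrite('pics/z11.png',np.clip(b*1.5,0,255).astype(np.uint8))"
```

```text
t: 12.35
tcp_pos: [0.6521, -0.2966, 0.1311]
ee_rot: [-0.081, 0.997, -0.001, 0.001]
contact_force: [0.7, 0.0, -0.1]
width: 0.0481
t 12.4 tcp [ 0.6519 -0.2969  0.1307] tilt [ 0.0016 -0.0017 -1.    ] yawY 99.22 dTool mm [ 51.4 -55.7 -69.2] F [-0.15  0.12  0.66] w 0.0481 q [-0.52  0.6   1.33 -0.    1.21 -2.25]
```

View pics/z11.png

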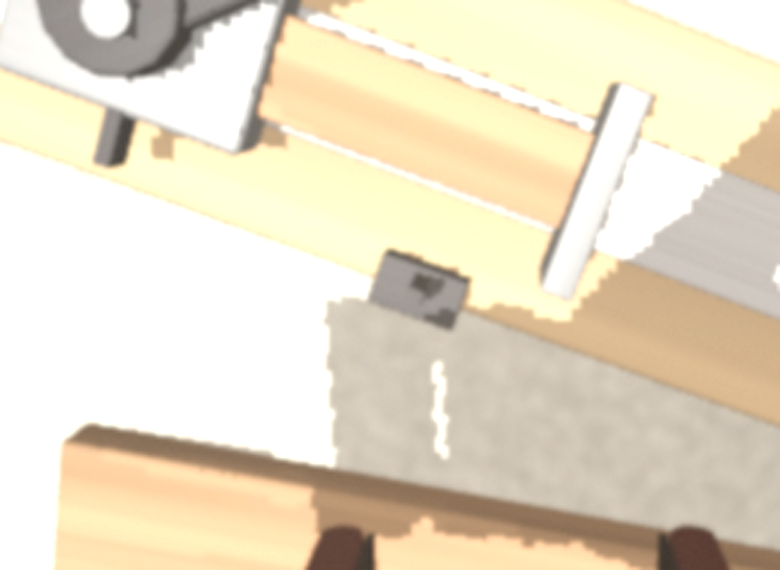

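Run:
```python
import cv2,numpy as np
a=cv2.imread('pics/w9.png')
b=cv2.resize(a[178:214,268:316],None,fx=15,fy=15,interpolation=cv2.INTER_CUBIC).astype(float)
cv2.imwrite('pics/z12.png',np.clip(b*2-30,0,255).astype(np.uint8))
```

```text
(no output)
```

View pics/z12.png

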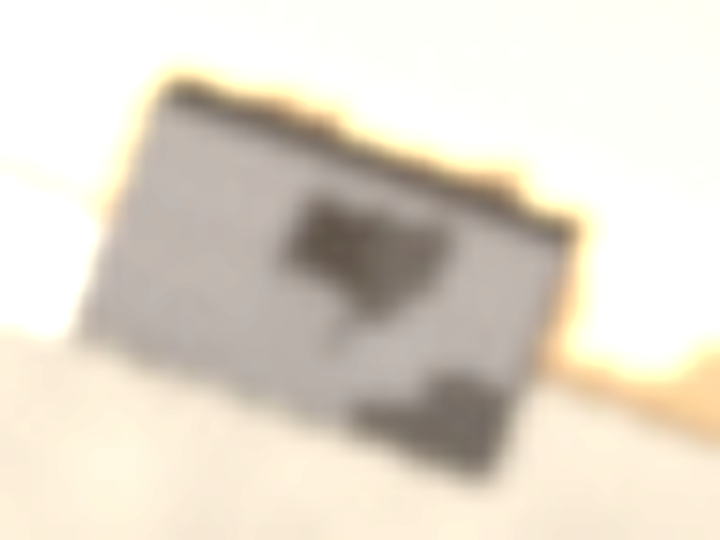

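Run:
```python
from h import *
np.set_printoptions(precision=4,suppress=True)
L=lambda f:{k:v for k,v in np.load(f).items()}
a=L('w8.npz');b=L('w9.npz')
Z=lambda x,y,ox,oy,k:((x+.5)/k-.5+ox,(y+.5)/k-.5+oy)
# rail direction from screws w8, rail edges
zz=lambda x,y:Z(x,y,150,60,2.2)
sc=[onz(a,p,.014)[:2] for p in [(222,28),(195,127),(575,176),(530,254)]]
print('screws',sc); 
for i,j in((0,2),(1,3)): d=sc[j]-sc[i];print('ang',np.arctan2(d[1],d[0]),np.linalg.norm(d))
th=1.375;u=np.array([np.cos(th),np.sin(th)]);v=np.array([-u[1],u[0]])
f=lambda X:(X[:2]@u*1000).round(1).tolist(),(X[:2]@v*1000).round(1)
def show(n,X):print(n,X,'u',round(X[:2]@u*1000,1),'v',round(X[:2]@v*1000,1))
show('ptr w8',onz(a,Z(242,318,245,130,12),.041))
show('ptr w9',onz(b,Z(110,163,150,100,3),.041))
show('fin w8 top',onz(a,Z(378,345,330,175,12),.045));show('fin w8 mid',onz(a,Z(388,290,330,175,12),.04))
show('fin w9 top',onz(b,Z(308,270,268,178,15),.045));show('fin w9 base',onz(b,Z(325,195,268,178,15),.03))
# block centre
show('blk w8',onz(a,Z(380,283,330,175,12),.03));show('blk w9',onz(b,Z(325,275,268,178,15),.03))
# cam: center, post top
show('cam hub w8',onz(a,(276,103),.068));show('post top w8',onz(a,(405,37),.118))
c7=None
```

```text
screws [array([ 0.5214, -0.4488]), array([ 0.5932, -0.4635]), array([ 0.5802, -0.1567]), array([ 0.6513, -0.1712])]
ang 1.3721684055376304 0.2978854915751638
ang 1.374508545993712 0.2980191346615139Traceback (most recent call last):
  File "<stdin>", line 12, in <module>
NameError: name 'X' is not defined
```

Run:
```python
from h import *
np.set_printoptions(precision=4,suppress=True)
L=lambda f:{k:v for k,v in np.load(f).items()}
a=L('w8.npz');b=L('w9.npz')
Z=lambda x,y,ox,oy,k:((x+.5)/k-.5+ox,(y+.5)/k-.5+oy)
th=1.3733;u=np.array([np.cos(th),np.sin(th)]);v=np.array([-u[1],u[0]])
def show(n,X):print(n,X,'u',round(X[:2]@u*1000,1),'v',round(X[:2]@v*1000,1))
show('ptr w8',onz(a,Z(242,318,245,130,12),.041))
show('ptr w9',onz(b,Z(110,163,150,100,3),.041))
show('fin w8 top',onz(a,Z(378,345,330,175,12),.045));show('fin w8 mid',onz(a,Z(388,290,330,175,12),.04))
show('fin w9 top',onz(b,Z(308,270,268,178,15),.045));show('fin w9 base',onz(b,Z(325,195,268,178,15),.03))
show('blk w8',onz(a,Z(380,283,330,175,12),.03));show('blk w9',onz(b,Z(325,275,268,178,15),.03))
show('cam hub w8',onz(a,(277,103),.070));show('post top w8',onz(a,(405,37),.118))
im=a['im']
cv2.imwrite('pics/z13.png',cv2.resize(im[10:150,230:430],None,fx=4,fy=4,interpolation=cv2.INTER_CUBIC))
s=grab('scene')
for n,p in(('ptr',(290,350)),('fin',(452,267))): show('scene '+n,onz(s,Z(*p,150,305,4),.041 if n=='ptr' else .045))
cv2.imwrite('pics/z14.png',cv2.resize(s['im'][365:410,210:275],None,fx=12,fy=12,interpolation=cv2.INTER_CUBIC))
```

```text
ptr w8 [ 0.6038 -0.4037  0.041 ] u -277.4 v -671.3
ptr w9 [ 0.6033 -0.4031  0.041 ] u -276.9 v -670.7
fin w8 top [ 0.6256 -0.3301  0.045 ] u -201.0 v -678.2
fin w8 mid [ 0.623  -0.3294  0.04  ] u -200.8 v -675.6
fin w9 top [ 0.6208 -0.3267  0.045 ] u -198.5 v -672.8
fin w9 base [ 0.6199 -0.3274  0.03  ] u -199.4 v -672.1
blk w8 [ 0.6245 -0.3285  0.03  ] u -199.6 v -676.8
blk w9 [ 0.624  -0.3268  0.03  ] u -198.0 v -676.0
cam hub w8 [ 0.5684 -0.3958  0.07  ] u -276.6 v -635.0
post top w8 [ 0.533  -0.3363  0.118 ] u -225.1 v -588.6
scene ptr [ 0.5931 -0.3979  0.041 ] u -273.7 v -659.6
scene fin [ 0.6246 -0.3264  0.045 ] u -197.5 v -676.5
```

View pics/z13.png

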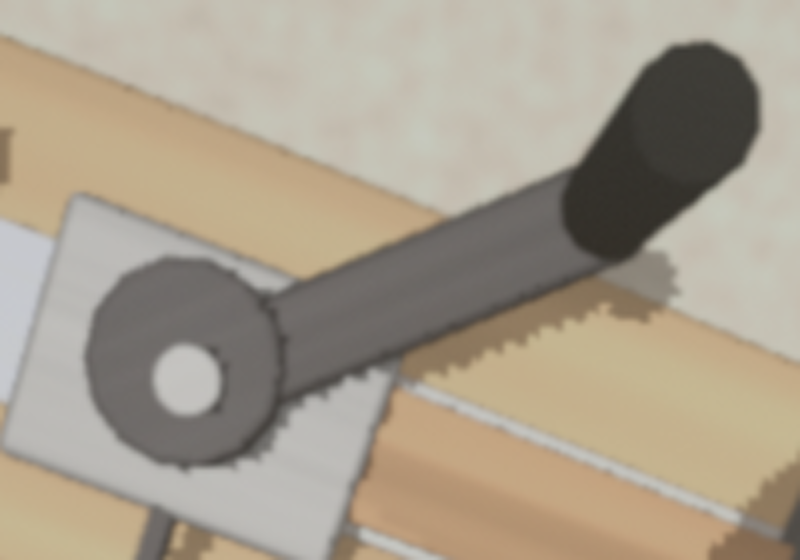

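View pics/z14.png

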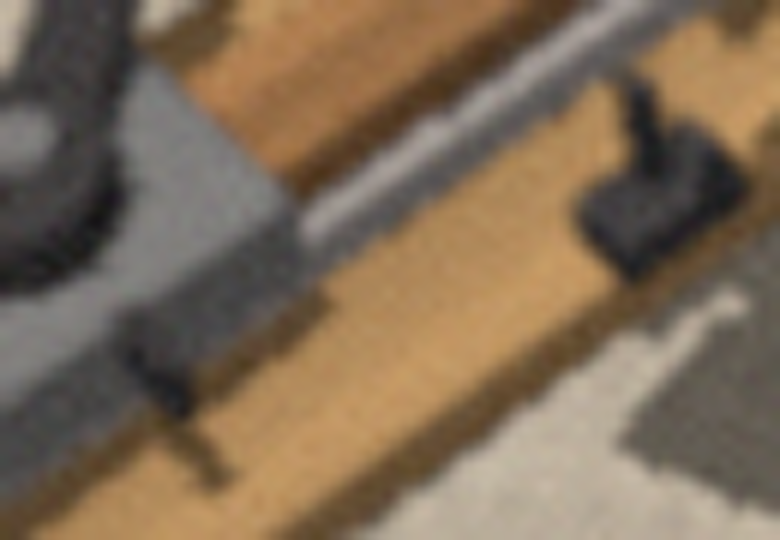

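```bash
python3 -m jog '[{"tx":0,"ty":0,"tz":-0.03,"rx":0,"ry":0,"rz":-0.124,"gripper":0.1},{"tx":0,"ty":0,"tz":-0.03,"rx":0,"ry":0,"rz":-0.124,"gripper":0.1},{"tx":0,"ty":0,"tz":0,"rx":0,"ry":0,"rz":-0.124,"gripper":0.1},{"tx":0,"ty":0,"tz":0,"rx":0,"ry":0,"rz":0,"gripper":0.1},{"tx":0,"ty":0,"tz":0,"rx":0,"ry":0,"rz":0,"gripper":0.1}]'
python3 - <<'E'
from h import *
delta([.533,-.3363,.072])
th=1.3733;u=np.array([np.cos(th),np.sin(th)])
s=grab('scene')
Z=lambda x,y,ox,oy,k:((x+.5)/k-.5+ox,(y+.5)/k-.5+oy)
for p,z in(((178,385),.041),((635,80),.045)):X=onz(s,Z(*p,210,365,12),z);print(X,X[:2]@u)
E
```

```text
t: 12.95
tcp_pos: [0.6509, -0.296, 0.189]
ee_rot: [-0.261, 0.965, 0.0, -0.0]
contact_force: [0.3, 0.7, -0.7]
width: 0.0483
t 12.95 tcp [ 0.6509 -0.296   0.189 ] tilt [-9.e-04  3.e-04 -1.e+00] yawY 120.32 dTool mm [122.   24.7 117.1] F [ 0.33  0.73 -0.73] w 0.0483 q [-0.52  0.55  1.27 -0.    1.32 -2.62]
[ 0.60278665 -0.40247496  0.041     ] -0.27637546151052356
[ 0.6240885 -0.3263098  0.045    ] -0.19751114230529765
```

```bash
python3 -m jog '[{"tx":0.03,"ty":0.006,"tz":0,"rx":0,"ry":0,"rz":0,"gripper":0.1},{"tx":0.04,"ty":0.008,"tz":0,"rx":0,"ry":0,"rz":0,"gripper":0.1},{"tx":0.04,"ty":0.008,"tz":0,"rx":0,"ry":0,"rz":0,"gripper":0.1},{"tx":0.012,"ty":0.0025,"tz":0.03,"rx":0,"ry":0,"rz":0,"gripper":0.1},{"tx":0,"ty":0,"tz":0,"rx":0,"ry":0,"rz":0,"gripper":0.1}]';python3 -m jog '[{"tx":0,"ty":0,"tz":0,"rx":0,"ry":0,"rz":0,"gripper":0.1},{"tx":0,"ty":0,"tz":0,"rx":0,"ry":0,"rz":0,"gripper":0.1}]'
python3 - <<'E'
from h import *
delta([.533,-.3363,.072])
c=grab('wrist','w10.png');X=np.array([.533,-.3363,.118]);print(proj(c,X))
E
```

```text
t: 13.5
tcp_pos: [0.5293, -0.3352, 0.156]
ee_rot: [-0.261, 0.965, 0.003, -0.003]
contact_force: [-0.2, 0.7, -0.6]
width: 0.0483
t: 13.7
tcp_pos: [0.5352, -0.3365, 0.1603]
ee_rot: [-0.263, 0.965, -0.0, 0.0]
contact_force: [0.8, -1.0, 0.1]
width: 0.048
t 13.7 tcp [ 0.5352 -0.3365  0.1603] tilt [ 1.1e-03 -6.0e-04 -1.0e+00] yawY 120.55 dTool mm [ 1.9  1.4 88.3] F [ 0.79 -0.96  0.09] w 0.048 q [-0.67  0.46  1.51  0.    1.17 -2.77]
[323.83615563 261.72700099]
```

View pics/w10.png

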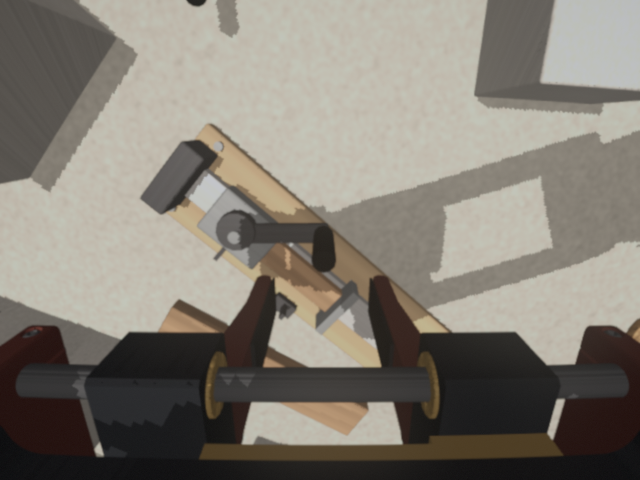

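Post top is at (324,260), matching the prediction (323.8,261.7); lever lies along the jaw axis. Descend and grip.

```bash
python3 -m jog '[{"tx":0.002,"ty":0.0015,"tz":0.02,"rx":0,"ry":0,"rz":0,"gripper":0.1},{"tx":0,"ty":0,"tz":0.03,"rx":0,"ry":0,"rz":0,"gripper":0.1},{"tx":0,"ty":0,"tz":0.025,"rx":0,"ry":0,"rz":0,"gripper":0.1},{"tx":0,"ty":0,"tz":0.013,"rx":0,"ry":0,"rz":0,"gripper":0.1},{"tx":0,"ty":0,"tz":0,"rx":0,"ry":0,"rz":0,"gripper":0.1}]';python3 -m jog '[{"tx":0,"ty":0,"tz":0,"rx":0,"ry":0,"rz":0,"gripper":0.1},{"tx":0,"ty":0,"tz":0,"rx":0,"ry":0,"rz":0,"gripper":0.1}]'
python3 - <<'E'
from h import *
delta([.533,-.3363,.072])
c=grab('wrist','w11.png')
E
```

```text
t: 14.25
tcp_pos: [0.5311, -0.3352, 0.0703]
ee_rot: [-0.264, 0.965, 0.001, -0.001]
contact_force: [1.0, -0.5, -0.1]
width: 0.0483
t: 14.45
tcp_pos: [0.5325, -0.3369, 0.0732]
ee_rot: [-0.264, 0.965, -0.001, 0.001]
contact_force: [0.9, 0.6, -0.1]
width: 0.0483
t 14.45 tcp [ 0.5325 -0.3369  0.0732] tilt [ 0.0021 -0.0018 -1.    ] yawY 120.56 dTool mm [-0.7  0.2  1.2] F [ 0.9   0.61 -0.14] w 0.0483 q [-0.67  0.56  1.59 -0.    0.99 -2.78]
```

View pics/w11.png

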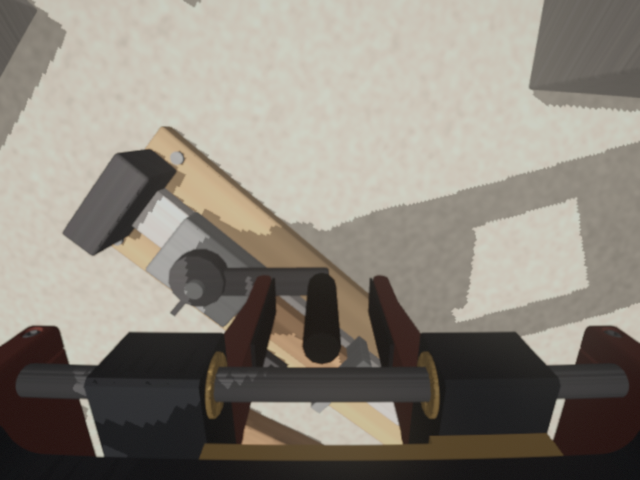

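Post stands between the pads (322,320). Gripping.

```bash
python3 -m jog '[{"tx":0,"ty":0,"tz":0,"rx":0,"ry":0,"rz":0,"gripper":-1},{"tx":0,"ty":0,"tz":0,"rx":0,"ry":0,"rz":0,"gripper":-1},{"tx":0,"ty":0,"tz":0,"rx":0,"ry":0,"rz":0,"gripper":-1},{"tx":0,"ty":0,"tz":0,"rx":0,"ry":0,"rz":0,"gripper":-1},{"tx":0,"ty":0,"tz":0,"rx":0,"ry":0,"rz":0,"gripper":-1}]' 35;python3 -m jog '[{"tx":0,"ty":0,"tz":0,"rx":0,"ry":0,"rz":0,"gripper":-1},{"tx":0,"ty":0,"tz":0,"rx":0,"ry":0,"rz":0,"gripper":-1}]'
python3 - <<'E'
from h import *
u=np.array([np.cos(1.3733),np.sin(1.3733),0]);s=env.get_state()
delta(s['tcp_pos']+.078*u)
grab('wrist','w12.png');grab('scene','s3.png');
E
```

```text
t: 15.0
tcp_pos: [0.5318, -0.337, 0.0718]
ee_rot: [-0.263, 0.965, -0.001, 0.0]
contact_force: [1.9, -2.4, -1.3]
width: 0.0157
t: 15.2
tcp_pos: [0.5318, -0.337, 0.0718]
ee_rot: [-0.263, 0.965, -0.001, 0.0]
contact_force: [1.4, -3.2, -0.9]
width: 0.0155
t 15.2 tcp [ 0.5318 -0.337   0.0718] tilt [ 9.0e-04 -1.3e-03 -1.0e+00] yawY 120.55 dTool mm [-52.1  58.1  -0.1] F [ 1.43 -3.22 -0.94] w 0.0155 q [-0.67  0.56  1.59 -0.    0.99 -2.78]
```

View pics/w12.png

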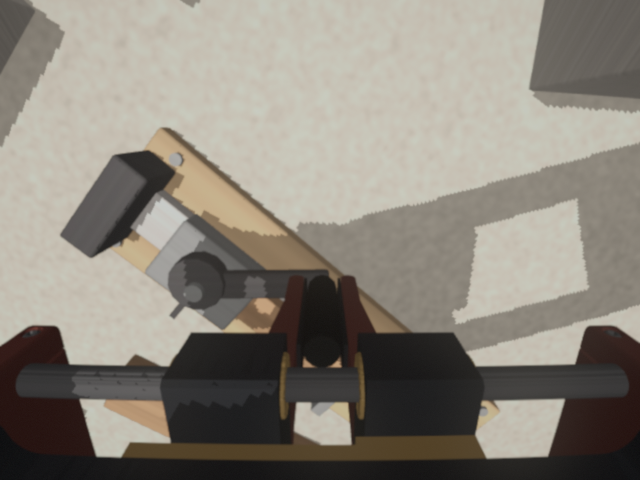

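View pics/s3.png

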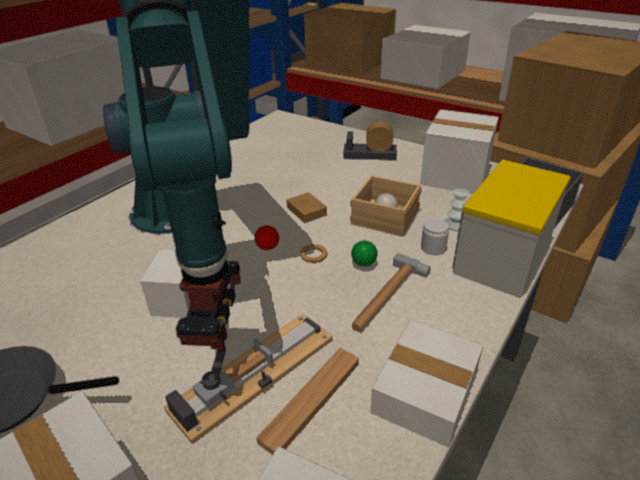

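Gripped at 15.5 mm; leg still in. Pull along the rail.

```bash
python3 -m jog '[{"tx":-0.004,"ty":0.0045,"tz":0,"rx":0,"ry":0,"rz":0,"gripper":-1},{"tx":-0.01,"ty":0.0112,"tz":0,"rx":0,"ry":0,"rz":0,"gripper":-1},{"tx":-0.014,"ty":0.0156,"tz":0,"rx":0,"ry":0,"rz":0,"gripper":-1},{"tx":-0.012,"ty":0.0134,"tz":0,"rx":0,"ry":0,"rz":0,"gripper":-1},{"tx":-0.007,"ty":0.0078,"tz":0,"rx":0,"ry":0,"rz":0,"gripper":-1}]';python3 -m jog '[{"tx":-0.003,"ty":0.0034,"tz":0,"rx":0,"ry":0,"rz":0,"gripper":-1},{"tx":0,"ty":0,"tz":0,"rx":0,"ry":0,"rz":0,"gripper":-1},{"tx":0,"ty":0,"tz":0,"rx":0,"ry":0,"rz":0,"gripper":-1}]'
python3 - <<'E'
from h import *
u=np.array([np.cos(1.3733),np.sin(1.3733),0]);s=env.get_state()
delta(np.array([.5318,-.337,.0718])+.078*u)
c=grab('wrist','w13.png');s=grab('scene','s4.png');
cv2.imwrite('pics/z15.png',cv2.resize(s['im'][330:420,190:310],None,fx=6,fy=6,interpolation=cv2.INTER_CUBIC))
E
```

```text
t: 15.8
tcp_pos: [0.546, -0.2666, 0.0718]
ee_rot: [-0.264, 0.965, -0.001, 0.001]
contact_force: [2.9, -4.6, -4.5]
width: 0.0156
t: 16.1
tcp_pos: [0.5466, -0.2629, 0.0718]
ee_rot: [-0.264, 0.965, -0.001, 0.0]
contact_force: [2.0, -4.1, -2.6]
width: 0.0156
t 16.1 tcp [ 0.5466 -0.2629  0.0718] tilt [ 0.0011 -0.0011 -1.    ] yawY 120.58 dTool mm [-1.6  1.8  0. ] F [ 2.02 -4.15 -2.55] w 0.0156 q [-0.56  0.53  1.65 -0.    0.96 -2.67]
```

View pics/w13.png

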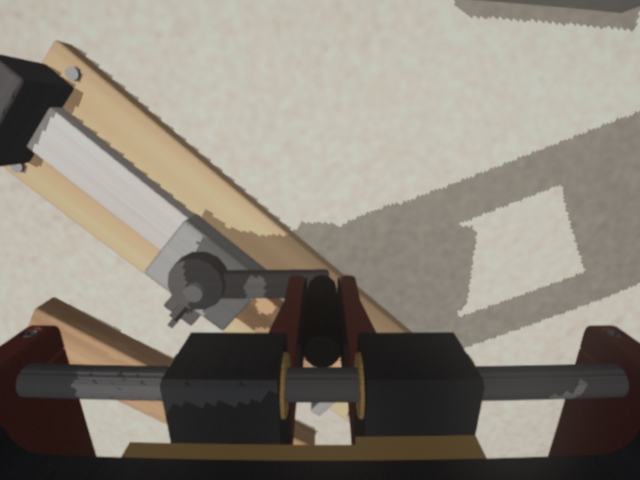

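View pics/z15.png

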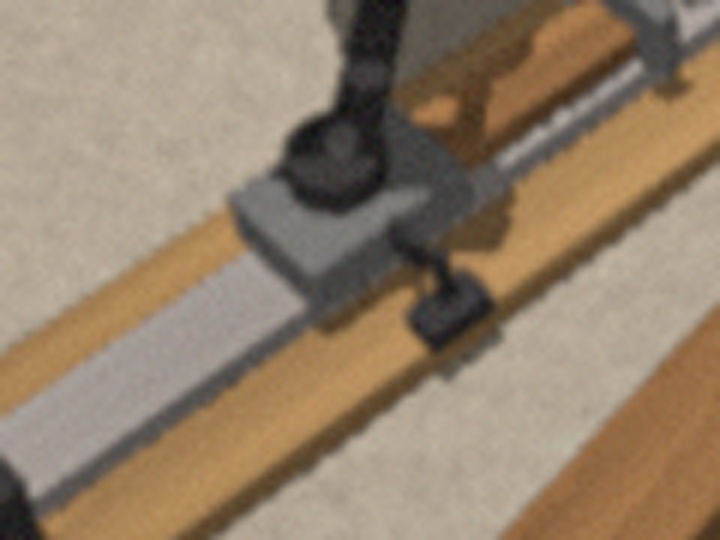

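Run:
```python
import cv2,numpy as np
a=cv2.imread('pics/w13.png')[270:340,140:240]
b=cv2.imread('pics/s4.png')[362:392,245:280]
a=cv2.resize(a,None,fx=8,fy=8,interpolation=cv2.INTER_CUBIC).astype(float)
cv2.imwrite('pics/z16.png',np.clip(a*1.7,0,255).astype(np.uint8))
b=cv2.resize(b,None,fx=18,fy=18,interpolation=cv2.INTER_CUBIC).astype(float)
cv2.imwrite('pics/z17.png',np.clip(b*1.7,0,255).astype(np.uint8))
```

```text
(no output)
```

View pics/z16.png

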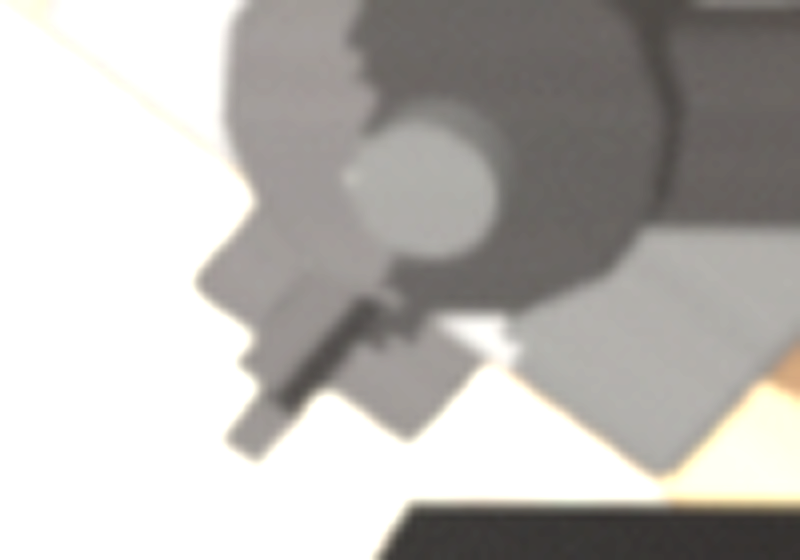

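View pics/z17.png

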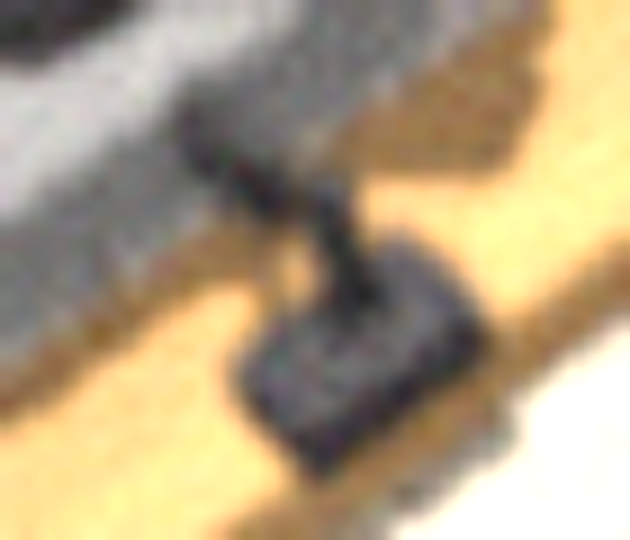

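Run:
```python
from h import *
c=grab('wrist');u=np.array([np.cos(1.3733),np.sin(1.3733)]);v=np.array([-u[1],u[0]])
Z=lambda x,y,ox,oy,k:((x+.5)/k-.5+ox,(y+.5)/k-.5+oy)
for n,p,z in(('fin',(245,447),.045),('finL',(226,440),.045),('finR',(262,460),.045),('ptrL',(243,358),.041),('ptrL',(243,358),.044),('ptrR',(272,402),.041),('ptrR',(272,402),.044),('ptr R bottom',(288,410),.041)):
    X=onz(c,Z(*p,140,270,8),z)[:2];print(n,(X@u*1000).round(1),(X@v*1000).round(1))
s=grab('scene')
for n,p,z in(('ptr tip',(275,200),.041),('fin top',(328,195),.045)):
    X=onz(s,Z(*p,245,362,18),z)[:2];print(n,(X@u*1000).round(1),(X@v*1000).round(1))
```

```text
fin -198.3 -677.9
finL -199.7 -678.4
finR -196.6 -678.0
ptrL -202.8 -674.4
ptrL -202.8 -672.1
ptrR -198.8 -676.2
ptrR -198.9 -673.8
ptr R bottom -197.4 -675.9
ptr tip -201.1 -672.3
fin top -198.8 -678.4
```

Both views show the pointer 2.3–2.6 mm short of the fin, matching the 2.4 mm remaining. Move it.

```bash
python3 -m jog '[{"tx":-0.0016,"ty":0.0018,"tz":0,"rx":0,"ry":0,"rz":0,"gripper":-1},{"tx":0,"ty":0,"tz":0,"rx":0,"ry":0,"rz":0,"gripper":-1},{"tx":0,"ty":0,"tz":0,"rx":0,"ry":0,"rz":0,"gripper":-1}]'
python3 - <<'E'
from h import *
u=np.array([np.cos(1.3733),np.sin(1.3733),0])
delta(np.array([.5318,-.337,.0718])+.078*u)
c=grab('wrist','w14.png');s=grab('scene','s5.png');
a=cv2.resize(c['im'][270:340,140:240],None,fx=8,fy=8,interpolation=cv2.INTER_CUBIC).astype(float)
cv2.imwrite('pics/z18.png',np.clip(a*1.7,0,255).astype(np.uint8))
b=cv2.resize(s['im'][362:392,245:280],None,fx=18,fy=18,interpolation=cv2.INTER_CUBIC).astype(float)
cv2.imwrite('pics/z19.png',np.clip(b*1.7,0,255).astype(np.uint8))
E
```

```text
t: 16.6
tcp_pos: [0.5471, -0.2608, 0.0718]
ee_rot: [-0.264, 0.965, -0.001, 0.0]
contact_force: [3.0, -4.3, -2.9]
width: 0.0154
t 16.6 tcp [ 0.5471 -0.2608  0.0718] tilt [ 0.0012 -0.0012 -1.    ] yawY 120.56 dTool mm [-0.2  0.2  0. ] F [ 3.02 -4.33 -2.9 ] w 0.0154 q [-0.56  0.53  1.65 -0.    0.96 -2.66]
```

View pics/z18.png

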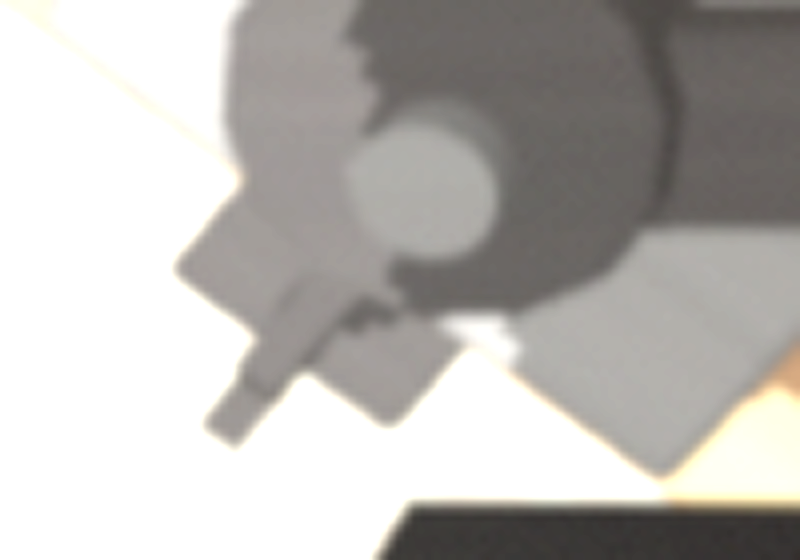

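View pics/z19.png

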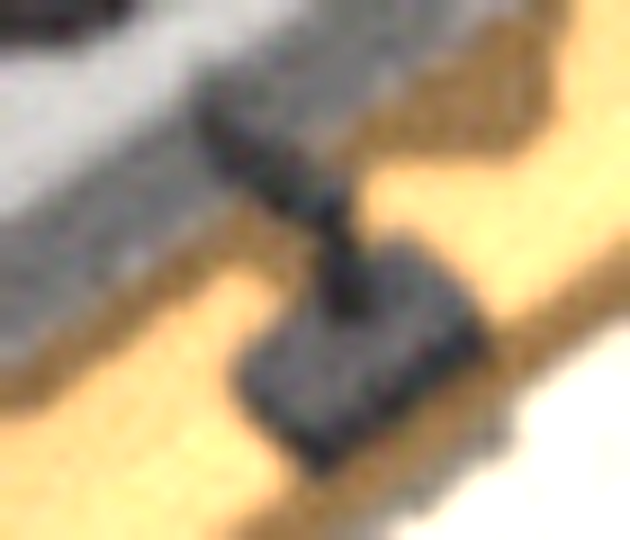

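Pointer and fin are now collinear in both views (wrist fin (221,435) behind tip (258,380); scene tip meets the fin at (335,215)). Folding on an arc about the pivot: per 0.05 rad, tx −3.5 mm, ty −0.09 mm.

```bash
python3 -m jog '[{"tx":-0.0018,"ty":0.0002,"tz":0,"rx":0,"ry":0,"rz":0.025,"gripper":-1},{"tx":-0.0035,"ty":-0.00009,"tz":0,"rx":0,"ry":0,"rz":0.05,"gripper":-1},{"tx":-0.0035,"ty":-0.00009,"tz":0,"rx":0,"ry":0,"rz":0.05,"gripper":-1},{"tx":-0.0035,"ty":-0.00009,"tz":0,"rx":0,"ry":0,"rz":0.05,"gripper":-1},{"tx":-0.0018,"ty":-0.00003,"tz":0,"rx":0,"ry":0,"rz":0.025,"gripper":-1}]'
cat >> h.py <<'E'
def fold():
    u=np.array([np.cos(1.3733),np.sin(1.3733)]);v=np.array([-u[1],u[0]])
    H=np.array([.5471,-.2608])-.07*np.array([np.cos(np.radians(120.5)),np.sin(np.radians(120.5))])
    s=env.get_state();r=s['tcp_pos'][:2]-H;M=R.from_quat(s['ee_rot']).as_matrix()
    a=np.arctan2(r@v,r@u);L=np.sqrt(max(0,.07**2-(r@v)**2))
    print('t',round(s['t'],2),'theta',a.round(4),'radius err',((np.linalg.norm(r)-.07)*1000).round(2),'legerr mm',((r@u-L)*1000).round(2),'toolth',(np.arctan2(M[1,1],M[0,1])-1.3733).round(4),'F u,v',(s['contact_force'][:2]@u).round(1),(s['contact_force'][:2]@v).round(1),'z',s['tcp_pos'][2].round(4),'w',round(s['width'],4),s['contact_force'].round(1),s['moment'].round(2))
E
python3 -c "
from h import *
fold()"
```

```text
t: 17.2
tcp_pos: [0.5593, -0.2545, 0.0718]
ee_rot: [-0.165, 0.986, -0.0, 0.0]
contact_force: [1.9, -3.5, -1.0]
width: 0.0156
t 17.2 theta 0.5339 radius err 0.53 legerr mm 0.61 toolth 0.5296 F u,v -3.0 -2.5 z 0.0718 w 0.0156 [ 1.9 -3.5 -1. ] [-0.65 -0.22  0.04]
```

```bash
python3 -m jog '[{"tx":-0.0018,"ty":-0.0002,"tz":0,"rx":0,"ry":0,"rz":0.025,"gripper":-1},{"tx":-0.0035,"ty":-0.0001,"tz":0,"rx":0,"ry":0,"rz":0.05,"gripper":-1},{"tx":-0.0035,"ty":-0.00009,"tz":0,"rx":0,"ry":0,"rz":0.05,"gripper":-1},{"tx":-0.0035,"ty":-0.00009,"tz":0,"rx":0,"ry":0,"rz":0.05,"gripper":-1},{"tx":-0.0018,"ty":-0.00003,"tz":0,"rx":0,"ry":0,"rz":0.025,"gripper":-1}]'; 
python3 -c "
from h import *
fold();c=grab('wrist','w15.png');s=grab('scene','s6.png')
b=cv2.resize(s['im'][362:392,245:280],None,fx=18,fy=18,interpolation=cv2.INTER_CUBIC).astype(float)
cv2.imwrite('pics/z20.png',np.clip(b*1.7,0,255).astype(np.uint8))"
```

```text
t: 17.7
tcp_pos: [0.5728, -0.2511, 0.0718]
ee_rot: [-0.066, 0.998, -0.0, -0.0]
contact_force: [0.4, -3.2, -0.1]
width: 0.0153
t 17.7 theta 0.3373 radius err 0.68 legerr mm 0.72 toolth 0.3294 F u,v -3.1 -1.0 z 0.0718 w 0.0153 [ 0.4 -3.2 -0.1] [-0.66 -0.13  0.02]
```

View pics/w15.png

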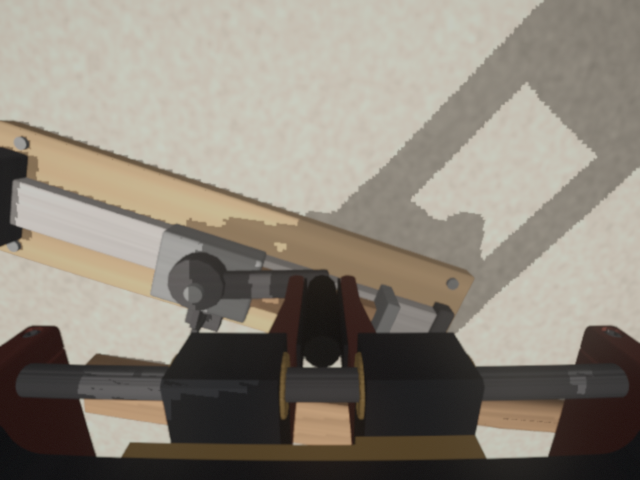

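View pics/z20.png

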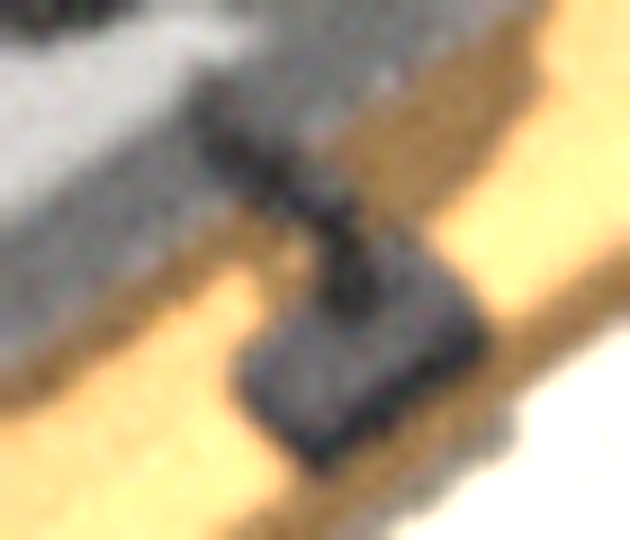

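Pointer still on the fin in the scene view (same as before, (335,215)); lever stays along the jaw axis. Continue with a small trim.

```bash
python3 -m jog '[{"tx":-0.0018,"ty":-0.0002,"tz":0,"rx":0,"ry":0,"rz":0.025,"gripper":-1},{"tx":-0.0035,"ty":-0.00025,"tz":0,"rx":0,"ry":0,"rz":0.05,"gripper":-1},{"tx":-0.0035,"ty":-0.0002,"tz":0,"rx":0,"ry":0,"rz":0.05,"gripper":-1},{"tx":-0.0035,"ty":-0.0001,"tz":0,"rx":0,"ry":0,"rz":0.05,"gripper":-1},{"tx":-0.0018,"ty":-0.00003,"tz":0,"rx":0,"ry":0,"rz":0.025,"gripper":-1}]'; 
python3 -c "
from h import *
fold()"; python3 -m jog '[{"tx":-0.002,"ty":-0.00005,"tz":0,"rx":0,"ry":0,"rz":0.028,"gripper":-1},{"tx":-0.002,"ty":-0.00005,"tz":0,"rx":0,"ry":0,"rz":0.028,"gripper":-1},{"tx":-0.0015,"ty":0,"tz":0,"rx":0,"ry":0,"rz":0.022,"gripper":-1},{"tx":0,"ty":0,"tz":0,"rx":0,"ry":0,"rz":0,"gripper":-1}]'; 
python3 -c "
from h import *
fold()"
```

```text
t: 18.3
tcp_pos: [0.5867, -0.2511, 0.0718]
ee_rot: [0.034, 0.999, -0.0, -0.0]
contact_force: [-0.6, -3.9, 2.1]
width: 0.0153
t 18.3 theta 0.1392 radius err 0.18 legerr mm 0.18 toolth 0.129 F u,v -3.9 -0.2 z 0.0718 w 0.0153 [-0.6 -3.9  2.1] [-0.66  0.09 -0.01]
t: 18.7
tcp_pos: [0.5925, -0.2517, 0.0718]
ee_rot: [0.073, 0.997, -0.0, -0.0]
contact_force: [-0.8, -3.4, 2.4]
width: 0.0154
t 18.7 theta 0.0566 radius err 0.11 legerr mm 0.11 toolth 0.0519 F u,v -3.5 0.1 z 0.0718 w 0.0154 [-0.8 -3.4  2.4] [-0.63  0.15 -0.08]
```

```bash
python3 -m jog '[{"tx":-0.0014,"ty":0,"tz":0,"rx":0,"ry":0,"rz":0.02,"gripper":-1},{"tx":-0.0014,"ty":0,"tz":0,"rx":0,"ry":0,"rz":0.02,"gripper":-1},{"tx":-0.0008,"ty":0,"tz":0,"rx":0,"ry":0,"rz":0.01,"gripper":-1},{"tx":0,"ty":0,"tz":0,"rx":0,"ry":0,"rz":0,"gripper":-1}]'; 
python3 -c "
from h import *
fold()"; python3 -m jog '[{"tx":-0.0007,"ty":0,"tz":0,"rx":0,"ry":0,"rz":0,"gripper":-1},{"tx":0,"ty":0,"tz":0,"rx":0,"ry":0,"rz":0,"gripper":-1},{"tx":0,"ty":0,"tz":0,"rx":0,"ry":0,"rz":0,"gripper":-1}]'; 
python3 -c "
from h import *
fold()"
```

```text
t: 19.1
tcp_pos: [0.596, -0.2523, 0.0718]
ee_rot: [0.097, 0.995, -0.0, -0.0]
contact_force: [-1.7, -3.3, 4.2]
width: 0.0153
t 19.1 theta 0.0056 radius err 0.14 legerr mm 0.14 toolth 0.0023 F u,v -3.5 1.0 z 0.0718 w 0.0153 [-1.7 -3.3  4.2] [-0.61  0.33 -0.09]
t: 19.4
tcp_pos: [0.5963, -0.2523, 0.0717]
ee_rot: [0.097, 0.995, 0.0, -0.0]
contact_force: [-3.3, -3.2, 5.0]
width: 0.0154
t 19.4 theta 0.0007 radius err 0.17 legerr mm 0.17 toolth 0.0027 F u,v -3.7 2.6 z 0.0717 w 0.0154 [-3.3 -3.2  5. ] [-0.59  0.41 -0.14]
```

```bash
python3 -m jog '[{"tx":-0.0008,"ty":0,"tz":0,"rx":0,"ry":0,"rz":0,"gripper":-1},{"tx":0,"ty":0,"tz":0,"rx":0,"ry":0,"rz":0,"gripper":-1},{"tx":0,"ty":0,"tz":0,"rx":0,"ry":0,"rz":0,"gripper":-1}]'; 
python3 -c "
from h import *
fold();c=grab('wrist','w16.png');s=grab('scene','s7.png');t=grab('top','t7.png')
b=cv2.resize(s['im'][362:392,245:280],None,fx=18,fy=18,interpolation=cv2.INTER_CUBIC).astype(float)
cv2.imwrite('pics/z21.png',np.clip(b*1.7,0,255).astype(np.uint8))"
```

```text
t: 19.7
tcp_pos: [0.5968, -0.2524, 0.0717]
ee_rot: [0.097, 0.995, 0.0, -0.001]
contact_force: [-3.2, -2.2, 5.0]
width: 0.0152
t 19.7 theta -0.0057 radius err 0.17 legerr mm 0.17 toolth 0.0026 F u,v -2.8 2.7 z 0.0717 w 0.0152 [-3.2 -2.2  5. ] [-0.64  0.58 -0.17]
```

View pics/w16.png

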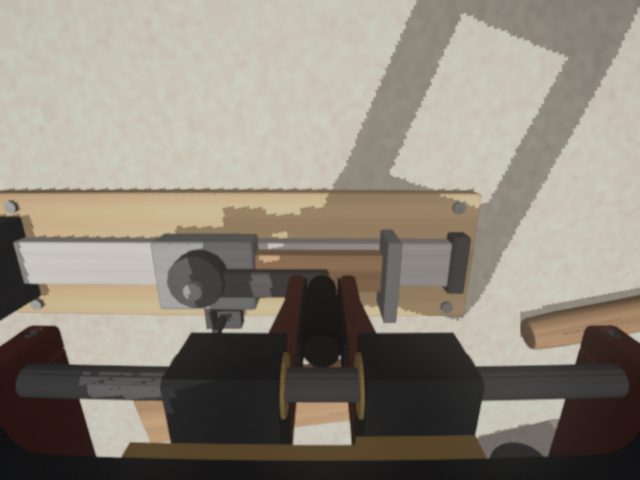

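View pics/z21.png

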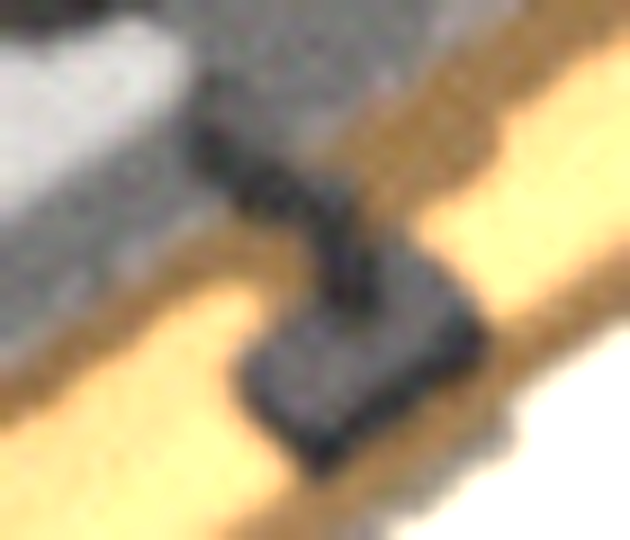

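View pics/s7.png

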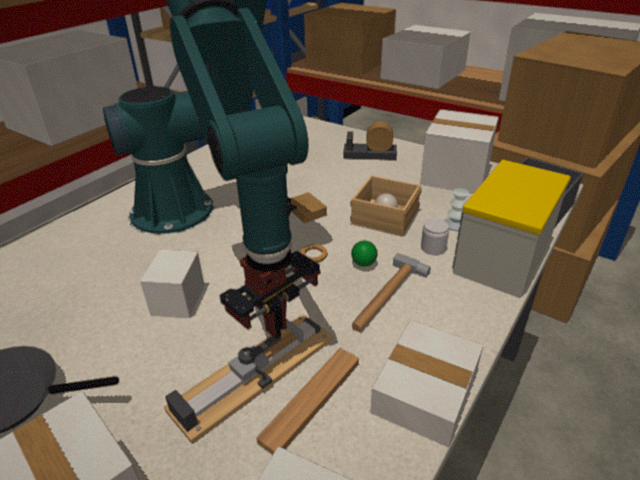

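```bash
python3 -m jog '[{"tx":-0.0012,"ty":0,"tz":0,"rx":0,"ry":0,"rz":0,"gripper":-1},{"tx":0,"ty":0,"tz":0,"rx":0,"ry":0,"rz":0,"gripper":-1},{"tx":0,"ty":0,"tz":0,"rx":0,"ry":0,"rz":0,"gripper":-1},{"tx":0,"ty":0,"tz":0,"rx":0,"ry":0,"rz":0,"gripper":-1}]'; 
python3 -c "
from h import *
fold();c=grab('wrist','w17.png')
a=cv2.resize(c['im'][240:340,140:270],None,fx=6,fy=6,interpolation=cv2.INTER_CUBIC).astype(float)
cv2.imwrite('pics/z22.png',np.clip(a*1.9,0,255).astype(np.uint8));fold()"
```

```text
t: 20.25
tcp_pos: [0.5968, -0.2524, 0.0716]
ee_rot: [0.097, 0.995, 0.0, -0.002]
contact_force: [-7.2, -3.2, 7.8]
width: 0.0155
t 20.25 theta -0.006 radius err 0.18 legerr mm 0.18 toolth 0.0027 F u,v -4.5 6.4 z 0.0716 w 0.0155 [-7.2 -3.2  7.8] [-0.66  0.96 -0.12]
t 20.3 theta -0.0064 radius err 0.17 legerr mm 0.17 toolth 0.0027 F u,v -4.8 6.1 z 0.0717 w 0.0159 [-7.  -3.5  8.1] [-0.6   0.95 -0.18]
```

View pics/z22.png

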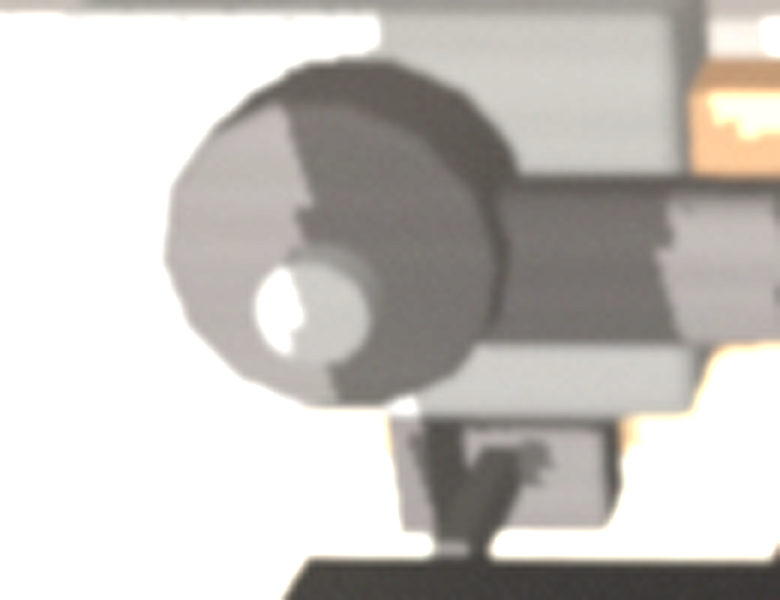

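Run:
```python
from h import *
c=grab('wrist');u=np.array([np.cos(1.3733),np.sin(1.3733)]);v=np.array([-u[1],u[0]])
Z=lambda x,y,ox,oy,k:((x+.5)/k-.5+ox,(y+.5)/k-.5+oy)
for n,p,z in(('ptr mid',(445,470),.041),('ptr low',(455,520),.041),('fin base',(500,455),.03),('fin top',(475,540),.045),('strip',(453,548),.043),('blk',(505,470),.03)):
    X=onz(c,Z(*p,140,240,6),z)[:2];print(n,(X@u*1000).round(1),(X@v*1000).round(1))
H=np.array([.5471,-.2608])-.07*np.array([np.cos(np.radians(120.5)),np.sin(np.radians(120.5))])
for nm,uu,vv,z in (('ptr',-199,-671,.041),('fintop',-199,-675,.045),('hub',-199,-635,.07)):
    X=np.append(uu/1e3*u+vv/1e3*v,z);p=proj(c,X);print(nm,(p-[140,240])*6)
s=grab('scene')
for n,f in(('s5',0),('s7',0)):
    im=cv2.imread(f'pics/{n}.png')
    b=cv2.resize(im[355:400,235:290],None,fx=14,fy=14,interpolation=cv2.INTER_CUBIC).astype(float)
    cv2.imwrite(f'pics/q_{n}.png',np.clip(b*1.7,0,255).astype(np.uint8))
a=cv2.imread('pics/w17.png')[300:340,195:250];a=cv2.resize(a,None,fx=14,fy=14,interpolation=cv2.INTER_CUBIC).astype(float)
cv2.imwrite('pics/z23.png',np.clip(a*2.6-40,0,255).astype(np.uint8))
```

```text
ptr mid -199.0 -666.8
ptr low -198.5 -672.9
fin base -196.5 -671.4
fin top -195.2 -672.8
strip -198.3 -675.1
blk -196.1 -673.3
ptr [445.93899176 501.9077561 ]
fintop [438.48755875 555.48445939]
hub [311.02337161 321.22671667]
```

View pics/z23.png

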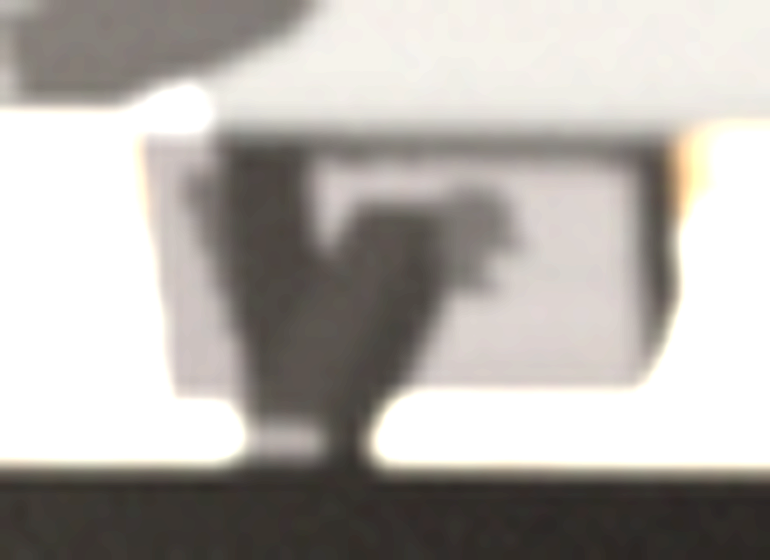

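View pics/q_s5.png

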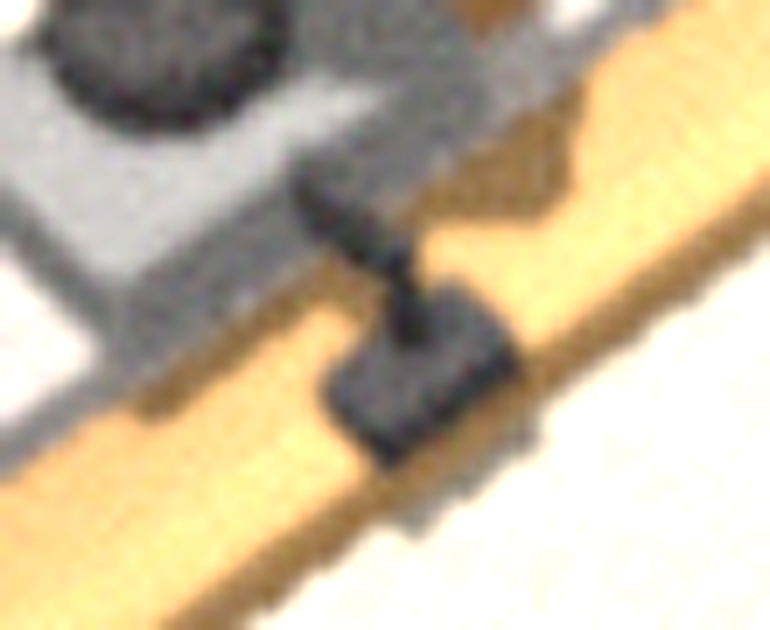

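View pics/q_s7.png

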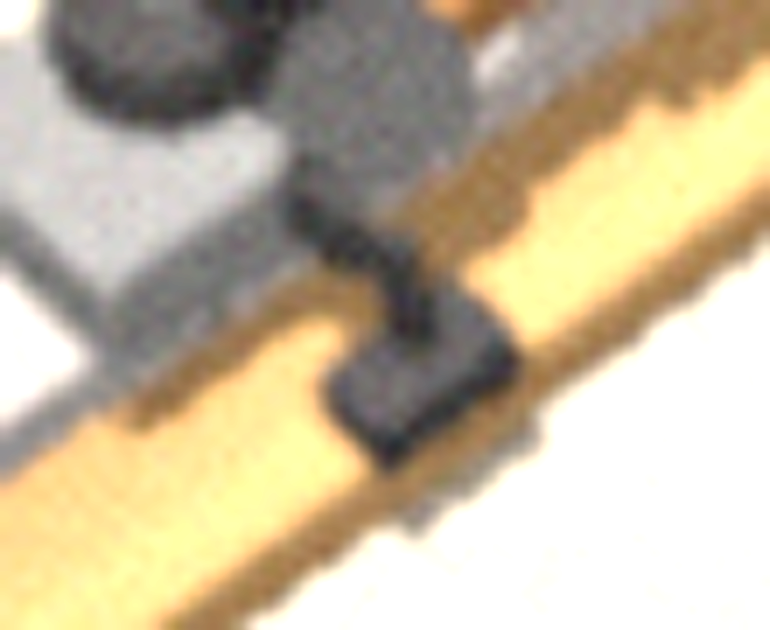

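Against the stop (no motion, 6 N). Wrist and scene both suggest the pointer fell back about 1–2 mm during the fold; trim +1.4 mm along the rail.

```bash
python3 -m jog '[{"tx":0,"ty":0.0007,"tz":0,"rx":0,"ry":0,"rz":0,"gripper":-1},{"tx":0,"ty":0.0007,"tz":0,"rx":0,"ry":0,"rz":0,"gripper":-1},{"tx":0,"ty":0,"tz":0,"rx":0,"ry":0,"rz":0,"gripper":-1},{"tx":0,"ty":0,"tz":0,"rx":0,"ry":0,"rz":0,"gripper":-1}]'; 
python3 -c "
from h import *
fold();c=grab('wrist','w18.png');s=grab('scene','s8.png')
b=cv2.resize(s['im'][355:400,235:290],None,fx=14,fy=14,interpolation=cv2.INTER_CUBIC).astype(float)
cv2.imwrite('pics/q_s8.png',np.clip(b*1.7,0,255).astype(np.uint8))
a=cv2.resize(c['im'][300:340,195:250],None,fx=14,fy=14,interpolation=cv2.INTER_CUBIC).astype(float)
cv2.imwrite('pics/z24.png',np.clip(a*2.6-40,0,255).astype(np.uint8))
"
```

```text
t: 20.8
tcp_pos: [0.5971, -0.2509, 0.0717]
ee_rot: [0.097, 0.995, 0.0, -0.002]
contact_force: [-6.5, -2.1, 7.7]
width: 0.0154
t 20.8 theta -0.0064 radius err 1.68 legerr mm 1.68 toolth 0.0027 F u,v -3.4 5.9 z 0.0717 w 0.0154 [-6.5 -2.1  7.7] [-0.62  0.91 -0.25]
```

View pics/z24.png

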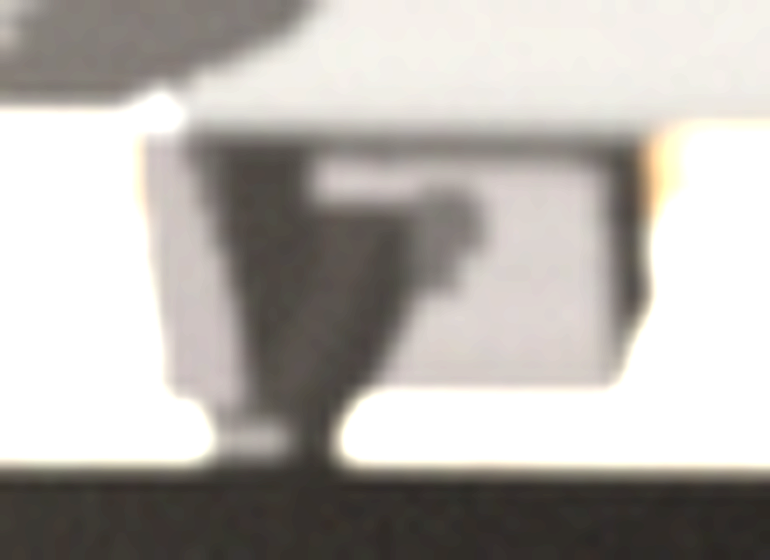

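View pics/q_s8.png

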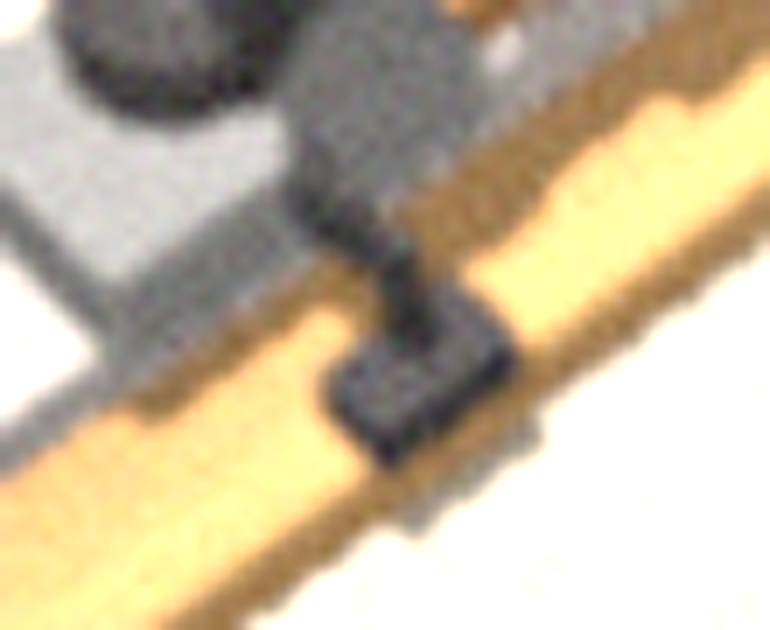

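```bash
python3 -m jog '[{"tx":0,"ty":0,"tz":0,"rx":0,"ry":0,"rz":0,"gripper":-1},{"tx":0,"ty":0,"tz":0,"rx":0,"ry":0,"rz":0,"gripper":-1},{"tx":0,"ty":0,"tz":0,"rx":0,"ry":0,"rz":0,"gripper":-1},{"tx":0,"ty":0,"tz":0,"rx":0,"ry":0,"rz":0,"gripper":-1},{"tx":0,"ty":0,"tz":0,"rx":0,"ry":0,"rz":0,"gripper":-1}]'
python3 - <<'E'
from h import *
fold();t=grab('top','t9.png')
Z=lambda x,y,ox,oy,k:((x+.5)/k-.5+ox,(y+.5)/k-.5+oy)
s=grab('scene','s9.png');u=np.array([np.cos(1.3733),np.sin(1.3733)])
for n,p,z in(('tip',(378,262),.041),('fin',(398,258),.045)):print(n,onz(s,Z(*p,235,355,14),z)[:2]@u)
E
```

```text
t: 21.4
tcp_pos: [0.5971, -0.2509, 0.0717]
ee_rot: [0.097, 0.995, 0.0, -0.002]
contact_force: [-7.0, -2.7, 8.7]
width: 0.0156
t 21.4 theta -0.0065 radius err 1.65 legerr mm 1.65 toolth 0.0027 F u,v -4.0 6.3 z 0.0717 w 0.0156 [-7.  -2.7  8.7] [-0.64  0.92 -0.22]
tip -0.19973132214740055
fin -0.19933598934932115
```

View pics/t9.png

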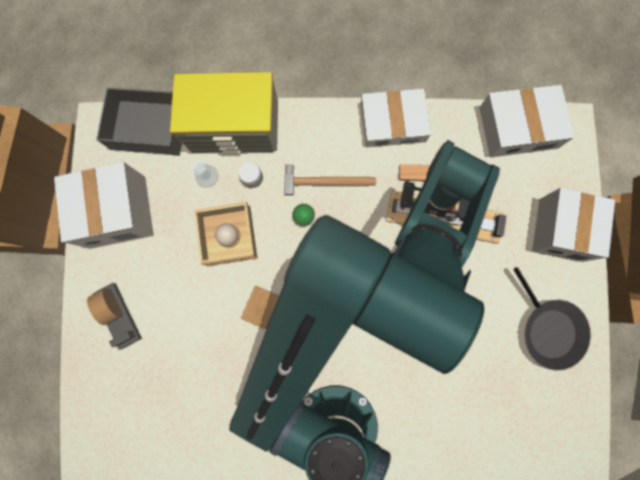

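Globe seated at (227,235), bystanders in place, pose and forces steady; tip and fin agree to 0.4 mm in the scene view. Handing in.

```bash
python3 -c "
from bench import env
env.sign_off()"
```

```text
the job is handed in; nothing more can be done
```

The globe is in the crate's collar and released. The leg is on the mark, the lever is folded closed, and the gripper still holds the lever post. I handed the job in at about 21.5 s.

- **Globe:** I lowered it until the force showed it touching the collar (about 7 N), then opened the gripper. The last top view shows it centred in the collar.
- **Leg and lever:** I pulled the leg out 78 mm until the pointer and the clip's fin lined up in the wrist and scene views. Then I folded the lever on an arc about its pivot until it stopped moving. It rests on its stop with about 6 N, and the spring pulls back with about 4 N.
- **Leg on the mark:** The leg slipped back about 1 to 1.5 mm during the fold, and I moved it out again by 1.5 mm with the lever closed. So it was slightly off the mark towards the end of the fold.
- **Last check of the mark:** The scene view put the pointer 0.4 mm short of the mark. The wrist view gave 0.2 to 0.6 mm short, depending on how I read the fin's edges.
- **Arm position:** By the arm's position the post is 1.65 mm further out than my pivot model predicts. This disagrees with the pictures; I went by the pictures.
- **Bystanders:** Those in view look unmoved. In the last top view the arm hides the small carton and part of the batten; both were still in place in a scene view taken just before the 1.5 mm correction.

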